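# Unpack the shakers from the bento box and close it again

### The job

Unpack the picnic bento box: take off the lid and lay it, right way up, on one of the cork mats, then lift off the upper tier and stand it on the other mat. Take every glass shaker out of the lower tier and stand each upright in a slot of its own on the grey spice shelf, then put the upper tier and after it the lid back on the box, fully home. Leave the box's lower tier about where it is, do not tip a shaker over, and do not push the other things on the counter about.

Things in the scene. Friction and masses are not known exactly. Their poses are not given: they have to be found in the camera images.
- lower_tier: red plastic open box, the bottom tier of the bento, 200 x 124 mm (x, y) and 84 mm high, walls and floor 5 mm (inside 190 x 114 mm); origin: centre of the underside, x the long way, z up. The shakers stand in it in a row along x
- upper_tier: red open box, the top tier, 200 x 124 mm (x, y), 52 mm high; a foot 178 x 102 mm, 5 mm deep, drops into the lower tier's mouth (6 mm play all round). Across its middle a black divider to grip: 10 mm thick (x), 114 mm long (y), from 10 mm (the floor) to 44 mm above the origin. Origin: centre of the foot's underside; seated, 79 mm above the lower tier's; may be turned half round
- lid: red lid 200 x 124 mm (x, y); a plug 178 x 102 mm, 4 mm deep, fits inside the upper tier's rim (6 mm play all round); on its 6 mm slab (top face 10 mm above the origin) stands a black bar handle 16 mm thick (x), 64 mm long (y), its top 38 mm above the origin. Origin: centre of the plug's underside; seated, 48 mm above the upper tier's; may be turned half round
- shelf: fixed grey plastic spice shelf, clamped to the counter's far edge: an open-topped tray 84 x 232 mm (x, y), 30 mm high, walls and floor 5 mm, with two cross walls that make three slots in a row along y, each 74 x 70 mm inside; origin: centre of the underside
- slot0 (a point): centre of the floor of slot 0 of the spice shelf (slots 0, 1, 2 from -y to +y), 5 mm above the counter; the slot's walls rise 25 mm above it
- slot1 (a point): centre of the floor of slot 1 of the spice shelf (slots 0, 1, 2 from -y to +y), 5 mm above the counter; the slot's walls rise 25 mm above it
- slot2 (a point): centre of the floor of slot 2 of the spice shelf (slots 0, 1, 2 from -y to +y), 5 mm above the counter; the slot's walls rise 25 mm above it
- mat_a: fixed flat cork mat, 230 x 150 mm (x, y), 4 mm thick; origin: centre of the underside
- mat_b: fixed flat cork mat, 230 x 150 mm (x, y), 4 mm thick; origin: centre of the underside
- shaker0: empty glass shaker with a steel cap, a round cylinder 44 mm in diameter and 68 mm high, may be absent; origin: centre of the underside, z up
- shaker1: empty glass shaker with a steel cap, a round cylinder 44 mm in diameter and 68 mm high, may be absent; origin: centre of the underside, z up
- shaker2: empty glass shaker with a steel cap, a round cylinder 44 mm in diameter and 68 mm high, may be absent; origin: centre of the underside, z up
- soup_cup: bystander: white ceramic soup cup with a handle, 96 mm across, 75 mm high; origin: centre of the underside
- oil_bottle: bystander: green glass bottle, 60 mm across, 170 mm high; origin: centre of the underside
- bean_jar: bystander: amber glass jar, 80 mm across, 110 mm high; origin: centre of the underside
- small_bowl: bystander: small blue ceramic bowl, 110 mm across, 50 mm high; origin: centre of the underside
- chopsticks: bystander: steel cooking chopsticks on a rest, lying along x, 226 x 28 mm, 11 mm high; origin: middle of the underside
- wooden_spoon: bystander: wooden spoon lying along x, 200 mm long, low; origin: middle of the underside
Not all that is in view belongs to the job. What is shaped like the upper_tier but turquoise is not meant.

How it is judged:
By the outcome, as a careful person would: the job done as asked, in the order asked, and still so for the second after the job is handed in, with the robot touching nothing.
Of shaker0, shaker1, shaker2 only 2 to 3 are there at a start; the rules pass over those that are not, and their reading is None.
At some moment in a run one of lid, upper_tier may be knocked a few centimetres aside while the robot is not near it.
It also fails if it takes over 210 s, if anything falls off the work surface, if the arm or the gripper's body presses on something with over 40 N, if the wrist force passes 120 N, or if a joint passes its speed limit or range.

### The arm

A 6-joint arm with a two-finger parallel gripper is mounted at the origin on the work surface. World frame = base frame: x ahead of the robot, y to its left, z up, the work surface at z = 0. Lengths are in m, angles in rad, forces in N, time in s.
With the tool pointing down it reaches from about 0.275 to 0.875 m from the base axis. Payload 12.5 kg.
Tool frame: the origin (TCP) lies midway between the tips of the shut fingers; the grasp point (between the pads) lies 19 mm behind it; z points along the fingers, y is the line along which they close (so a half turn about z gives the same grasp; the last joint's range is limited). The gripper opens to 85 mm and grips with 20 to 120 N. Pads are 22 mm wide; open, the fingers measure 114 mm over their backs; the gripper's body (76 mm by 85 mm) begins 54 mm behind the grasp point. The pads swing forward as they close: fully open they stand 13 mm farther back than shut.
Start: joints at [-1.298, 0.351, 1.652, -0, 1.139, -0.085], TCP at [0.193, -0.515, 0.207] pointing down, gripper open.
Joint ranges: [-2.75, 2.75], [-0.79, 2.1], [0.01, 2.65], [-1.57, 4.71], [0.07, 3.14], [-2.87, 2.87]. Speed limits (rad/s): [2.22, 2.22, 2.79, 3.14, 3.14, 3.14].

### API

Orientations are given as a unit quaternion [w, x, y, z].
In Python, from bench import * gives the robot as it stands.
- The arm moves only by the shell command python3 -m creep 'ROWS' [FORCE]. ROWS is text: rows parted by semicolons, each of 7 numbers parted by spaces: the turn, a rotation vector about the tool's x, y, z normalised to -1 to 1, where 1 is 2 rad, then the shift along the tool's x, y, z normalised to -1 to 1, where 1 is 400 mm, then the closure, from -1 (fully open) to 1 (shut). In form: ax ay az x y z fingers; .... A call has 1 to 12 rows; each row shifts and turns the commanded pose from where the row before left it, along the tool's axes as they then stand; what a row does not reach is not made up. A row lasts 1/8 s, in which the tool goes at most 62.5 mm and 10.7 degrees, less where a joint would pass 70% of its speed; a pose out of reach is approached as far as the arm can. A call with a number of a shift or a turn outside -1 to 1 is refused whole. A call with a gripper value outside its range is refused whole. The fingers move at their own pace and stop on an object; FORCE is the grip in N (left out, the last holds). Time passes only in rows, so rows that do not move let the fingers close. It gives the time, the measured TCP pose, the force, the opening and the grip force at its end, in the units of the state.
- state(): the state, without advancing time (a new reading comes with each control period).
- capture(name): name is "scene" or "top"; returns a dict with "color" (400x640x3 uint8, blue, green, red), "fx", "fy", "cx", "cy" (pixels), "R" (3x3) and "t" (3): a world point X has camera coordinates R X + t. Camera axes: x right, y down, z forward; pixel columns grow to the right and rows downward; lengths in m; the calibration is good to about 2 mm. A picture is of the moment at which its call begins. There is no depth.
- close_job(): hands the job in; it is judged then, once.
The state is a dict: "time": time; "q": joint angles; "joint_vel": joint speeds; "tau": joint torques, N m; "tool_pos": TCP position; "tool_rot": TCP orientation; "ft_force": force on the tool from outside, world axes, zero at the start; "wrist_torque": the same for the moment, N m; "opening": finger opening in m; "finger_force": force on a finger pad.
Only numpy, scipy, OpenCV 4.12 (cv2) and the standard library are available. Lean on these libraries where they do the work, as an engineer would, in place of code of your own. Each camera call takes 0.05 s, during which the arm holds its last target. There are 200 camera calls.

## Working session

There is one attempt and no reset: what is moved stays moved. The work goes in short steps, Python scripts to look and compute and a shell command to move; the robot and the scene stay as the last step left them, time stands still between calls to the robot, and variables do not carry over. Pictures are saved under pics/ and viewed, at most 14 in all, crops included, and the job is handed in when it is done.

```bash
ls; mkdir -p pics
python3 - <<'E'
from bench import *
import cv2
for n in("scene","top"):
    c=capture(n);cv2.imwrite(f"pics/{n}0.png",c["color"]);print(n,c["fx"],c["cx"],c["cy"],c["R"],c["t"])
print(state())
E
```

```text
pics
scene 383.4050422856895 321.08816056314555 196.52711291074195 [[-0.58120536  0.81367239 -0.01172898]
 [ 0.59965109  0.41849759 -0.68211314]
 [-0.55010808 -0.40348111 -0.73115258]] [ 0.25985935 -0.19471424  1.59623401]
top 395.6413328017363 316.71439370909474 199.49546500445604 [[ 0.00961351 -0.99990423 -0.00995533]
 [-0.99758597 -0.00890554 -0.06886886]
 [ 0.06877361  0.01059337 -0.99757605]] [-0.00219145  0.44969421  1.46755055]
{'time': 0.1, 'q': array([-1.29759990e+00,  3.51174390e-01,  1.65234557e+00, -1.02962618e-05,
        1.13907093e+00, -8.46007461e-02]), 'joint_vel': array([ 0.0002624 , -0.00113681, -0.00265684, -0.00017454, -0.00106977,
        0.00038287]), 'tau': array([ 5.46044321e-04, -5.06831968e+01, -2.91876751e+01, -6.61921240e-05,
        2.67839154e-03, -1.75512415e-06]), 'tool_pos': array([ 0.19255414, -0.51486347,  0.20642215]), 'tool_rot': array([-4.96458209e-04,  9.84039776e-01,  1.77947945e-01, -5.16497425e-05]), 'ft_force': array([ 0.29335176, -0.34606124,  0.16847425]), 'wrist_torque': array([0.0201542 , 0.02768989, 0.00020855]), 'finger_force': 0.0, 'opening': 0.08558878728889784}
```

View pics/top0.png

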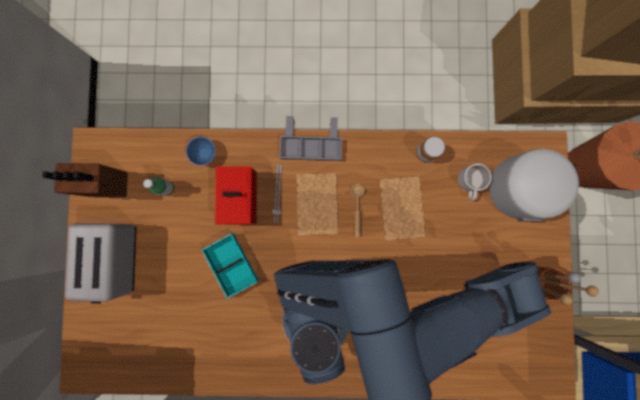

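View pics/scene0.png

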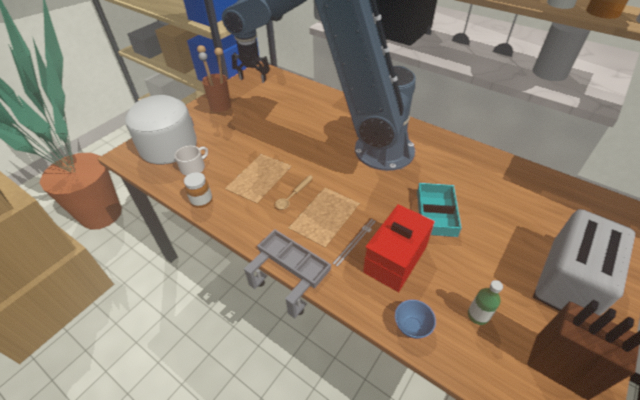

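The top view shows the red box at (235,196) with its handle along world y. The mats are at (317,203) and (403,208), the shelf at (311,148), and the turquoise decoy at (231,265). The scene view agrees: box at (398,247), shelf at (293,257).

```bash
cat > h.py <<'E'
from bench import *
import cv2, numpy as np
from scipy.spatial.transform import Rotation as Ro
def px2w(c,uv,z):
    uv=np.atleast_2d(uv).astype(float)
    d=np.c_[(uv[:,0]-c["cx"])/c["fx"],(uv[:,1]-c["cy"])/c["fy"],np.ones(len(uv))]@np.array(c["R"])
    C=-np.array(c["R"]).T@np.array(c["t"])
    return C+d*((z-C[2])/d[:,2])[:,None]
def w2px(c,X):
    p=np.atleast_2d(X)@np.array(c["R"]).T+np.array(c["t"])
    return np.c_[p[:,0]/p[:,2]*c["fx"]+c["cx"],p[:,1]/p[:,2]*c["fy"]+c["cy"]]
def mask(c,lo,hi,roi):
    h=cv2.cvtColor(c["color"],cv2.COLOR_BGR2HSV); m=cv2.inRange(h,np.array(lo),np.array(hi))
    r=np.zeros_like(m);x0,y0,x1,y1=roi;r[y0:y1,x0:x1]=m[y0:y1,x0:x1];return r
def big(m):
    cs,_=cv2.findContours(m,cv2.RETR_EXTERNAL,cv2.CHAIN_APPROX_NONE);return max(cs,key=cv2.contourArea)[:,0,:]
def rect(c,cnt,z):
    P=px2w(c,cnt,z)[:,:2]
    (x,y),(w,h),a=cv2.minAreaRect((P*1000).astype(np.float32))
    return np.round([x,y,w,h,a],1)
def go(x,y,z,yaw):
    """yaw: world angle(deg) of closing line tool y; prints tool-frame shift/turn units"""
    s=state();w,a,b,d=s["tool_rot"];R=Ro.from_quat([a,b,d,w]).as_matrix()
    ty=np.arctan2(R[1,1],R[0,1]);dy=(np.radians(yaw)-ty+np.pi/2)%np.pi-np.pi/2
    T=Ro.from_euler('z',ty+dy).as_matrix()@np.array([[0,1,0],[-0+0,0,0],[0,0,-1]]) if 0 else None
    yv=np.array([np.cos(ty+dy),np.sin(ty+dy),0]);zv=np.array([0,0,-1.]);xv=np.cross(yv,zv)
    T=np.c_[xv,yv,zv]
    rv=Ro.from_matrix(R.T@T).as_rotvec()/2
    sh=(np.array([x,y,z])-s["tool_pos"])
    print("t",s["time"],"pos",s["tool_pos"].round(4),"turn",rv.round(4),"shift now",(R.T@sh/.4).round(4),"after turn",(T.T@sh/.4).round(4))
E
python3 - <<'E'
from h import *
t=capture("top");s=capture("scene")
print("C",-t["R"].T@t["t"],-s["R"].T@s["t"])
im=np.vstack([cv2.resize(t["color"][120:310,180:440],None,fx=3,fy=3)])
cv2.imwrite("pics/t1.png",im)
for nm,r in(("top",(200,150,270,240)),("scene",(350,190,445,300))):
    c=t if nm=="top" else s
    h=cv2.cvtColor(c["color"],cv2.COLOR_BGR2HSV)
    m=((h[...,0]<8)|(h[...,0]>172))&(h[...,1]>150)&(h[...,2]>60);m=m.astype(np.uint8)*255
    k=np.zeros_like(m);k[r[1]:r[3],r[0]:r[2]]=m[r[1]:r[3],r[0]:r[2]]
    q=big(cv2.morphologyEx(k,cv2.MORPH_CLOSE,np.ones((9,9))))
    print(nm,"lid top plane",rect(c,q,.137),cv2.approxPolyDP(q,4,True)[:,0].tolist())
    b=mask(c,(0,0,0),(180,255,60),(r[0]+8,r[1]+8,r[2]-8,r[3]-8))
    try:
        g=big(b);print("handle",rect(c,g,.165),g.mean(0))
    except Exception as e: print(e)
# mats: cork
for r in((290,165,345,240),(375,170,430,245)):
    m=mask(t,(10,40,120),(25,140,255),r);hsv=cv2.cvtColor(t["color"],cv2.COLOR_BGR2HSV)
    print("centre hsv",hsv[(r[1]+r[3])//2,(r[0]+r[2])//2],"table",hsv[r[1],r[0]])
m=mask(t,(0,0,0),(180,70,150),(270,130,350,165));q=big(m);print("shelf",rect(t,q,.03),cv2.boundingRect(q))
E
```

```text
C [ 0.34770096 -0.01373277  1.49494139] [1.14589348 0.51409733 1.03732136]
top lid top plane [456.7 281.5 205.5 142.5   1.2] [[215, 166], [215, 223], [255, 223], [256, 173], [250, 166]]
handle [455.5 286.9   6.8  54.3   0.5] [232. 194.]
scene lid top plane [492.1 304.2 277.3 145.7   0.9] [[398, 204], [365, 246], [363, 270], [397, 291], [421, 255], [433, 222]]
max() iterable argument is empty
centre hsv [ 14 133 150] table [ 14 162 154]
centre hsv [ 14 133 146] table [ 13 162 153]
shelf [6.552e+02 2.730e+01 1.100e+02 2.290e+02 4.000e-01] (280, 130, 62, 30)
```

View pics/t1.png

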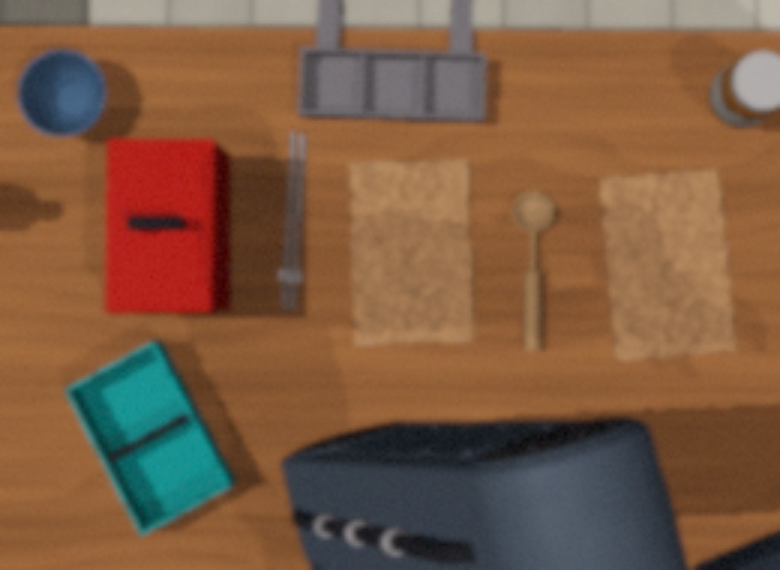

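The crop (3x, offset 180,120) shows the lid's top face at crop x 106–213 and y 140–313. The mats have corners near (349,163)–(472,340) and (600,180)–(734,350), and the shelf is at (300–487, 50–120). Next I'll measure these at sub-pixel accuracy.

Run:
```python
from h import *
t=capture("top");s=capture("scene")
h=cv2.cvtColor(cv2.resize(t["color"],None,fx=4,fy=4,interpolation=cv2.INTER_CUBIC),cv2.COLOR_BGR2HSV)
red=((h[...,0]<8)|(h[...,0]>172))&(h[...,1]>150)
def sub(m,r):
    k=np.zeros(m.shape,np.uint8);k[r[1]*4:r[3]*4,r[0]*4:r[2]*4]=m[r[1]*4:r[3]*4,r[0]*4:r[2]*4];return (big(k)+.5)/4-.5
print("V profile",h[4*205,4*210:4*265:8,2])
for v in(115,130,145):
    m=(red&(h[...,2]>v)).astype(np.uint8)*255
    m=cv2.morphologyEx(m,cv2.MORPH_CLOSE,np.ones((61,61)))
    m=cv2.morphologyEx(m,cv2.MORPH_OPEN,np.ones((25,25)))
    print("lid",v,rect(t,sub(m,(205,155,265,235)),.137))
dark=(h[...,2]<90)&~(red&(h[...,2]>90))
print("handle",rect(t,sub(dark,(220,185,247,202)),.165))
cork=lambda a:((h[...,1]<150)&(h[...,2]>120)).astype(np.uint8)*255
m=cv2.morphologyEx(cv2.morphologyEx(cork(0),cv2.MORPH_CLOSE,np.ones((13,13))),cv2.MORPH_OPEN,np.ones((31,31)))
for r in((290,165,345,243),(375,165,430,250)): print("mat",rect(t,sub(m,r),.004))
m=(h[...,1]<80).astype(np.uint8)*255;m=cv2.morphologyEx(m,cv2.MORPH_OPEN,np.ones((41,41)))
m=cv2.morphologyEx(m,cv2.MORPH_CLOSE,np.ones((25,25)))
print("shelf",rect(t,sub(m,(270,133,350,170)),.03))
cr=cv2.resize(s["color"][180:310,330:470],None,fx=5,fy=4.5);cv2.imwrite("pics/s1.png",cr[:600])
go(.457,.283,.25,0)
```

```text
V profile [140 140 147 176 182 182 181 182 180 181 181 181 181 180 180 180 179 179
 172 165 149  84  65  71  86  86  85  87]
lid 115 [455.8 291.4 204.6 126.8   1.2]
lid 130 [455.4 291.4 203.5 125.1   1.2]
lid 145 [455.7 292.8 201.7 123.1   0.5]
handle [455.9 286.9  13.6  63.6   0.5]
mat [435.8   1.9 237.  157.3   2.2]
mat [ 422.8 -319.6  237.8  159.     5. ]
shelf [643.6  27.5 232.6  88.2  88.6]
t 0.3 pos [ 0.1926 -0.515   0.2067] turn [-2.000e-04 -2.000e-04 -6.065e-01] shift now [ 1.3178 -1.6373 -0.1074] after turn [ 1.9951  0.661  -0.1083]
```

View pics/s1.png

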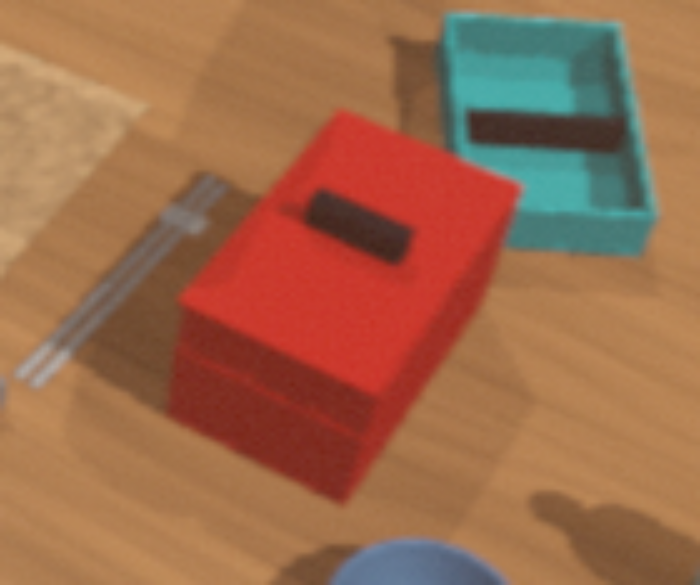

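The scene crop confirms the bento is closed, with the handle at crop (360,225) running along y. The lid centre comes out at about (456, 292) mm with a yaw near 1°, and the size checks out at 202x124. Moving above it.

```bash
python3 -m creep '0 0 -0.087 0 0 -0.02 -1;0 0 -0.087 0 0 -0.02 -1;0 0 -0.087 0 0 -0.02 -1;0 0 -0.087 0 0 -0.02 -1;0 0 -0.087 0 0 -0.02 -1;0 0 -0.087 0 0 -0.02 -1;0 0 -0.085 0 0 0 -1' 40 && python3 -m creep '0 0 0 0.12 0.04 0 -1;0 0 0 0.14 0.046 0 -1;0 0 0 0.14 0.046 0 -1;0 0 0 0.14 0.046 0 -1;0 0 0 0.14 0.046 0 -1;0 0 0 0.14 0.046 0 -1;0 0 0 0.14 0.046 0 -1;0 0 0 0.14 0.046 0 -1;0 0 0 0.14 0.046 0 -1;0 0 0 0.14 0.046 0 -1;0 0 0 0.14 0.046 0 -1;0 0 0 0.14 0.046 0 -1' && python3 -m creep '0 0 0 0.14 0.046 0 -1;0 0 0 0.1 0.04 0 -1;0 0 0 0 0 0 -1;0 0 0 0 0 0 -1'
python3 - <<'E'
from h import *
go(.456,.292,.2,1)
E
```

```text
time: 1.18
tool_pos: [0.1927, -0.5154, 0.2555]
tool_rot: [0.0, 0.705, 0.709, -0.0]
ft_force: [-2.0, 0.0, -0.4]
opening: 0.0857
finger_force: 0.0
time: 2.68
tool_pos: [0.4106, 0.1512, 0.2551]
tool_rot: [0.0, 0.707, 0.708, 0.0]
ft_force: [0.9, -1.9, 0.0]
opening: 0.0854
finger_force: 0.0
time: 3.18
tool_pos: [0.4443, 0.2447, 0.2547]
tool_rot: [-0.0, 0.707, 0.708, -0.0]
ft_force: [0.2, 0.5, -0.3]
opening: 0.0856
finger_force: 0.0
t 3.175 pos [0.4443 0.2447 0.2547] turn [-0.0003  0.0002 -0.0081] shift now [0.1183 0.0294 0.1366] after turn [0.1177 0.0312 0.1367]
```

```bash
python3 -m creep '0 0 -0.008 0.06 0.016 0 -1;0 0 0 0.058 0.015 0 -1;0 0 0 0 0 0.07 -1;0 0 0 0 0 0.067 -1;0 0 0 0 0 0 -1;0 0 0 0 0 0 -1'
python3 - <<'E'
from h import *
go(.456,.292,.142,1)
s=capture("scene");cr=cv2.resize(s["color"][140:310,310:490],None,fx=4,fy=3.5);cv2.imwrite("pics/s2.png",cr)
E
```

```text
time: 3.92
tool_pos: [0.4572, 0.292, 0.2014]
tool_rot: [0.0, 0.701, 0.713, 0.001]
ft_force: [-0.1, -0.0, 0.3]
opening: 0.0855
finger_force: 0.0
t 3.925 pos [0.4572 0.292  0.2014] turn [ 0.0007 -0.0003 -0.0006] shift now [-0.0002 -0.0031  0.1485] after turn [-1.000e-04 -2.900e-03  1.485e-01]
```

View pics/s2.png

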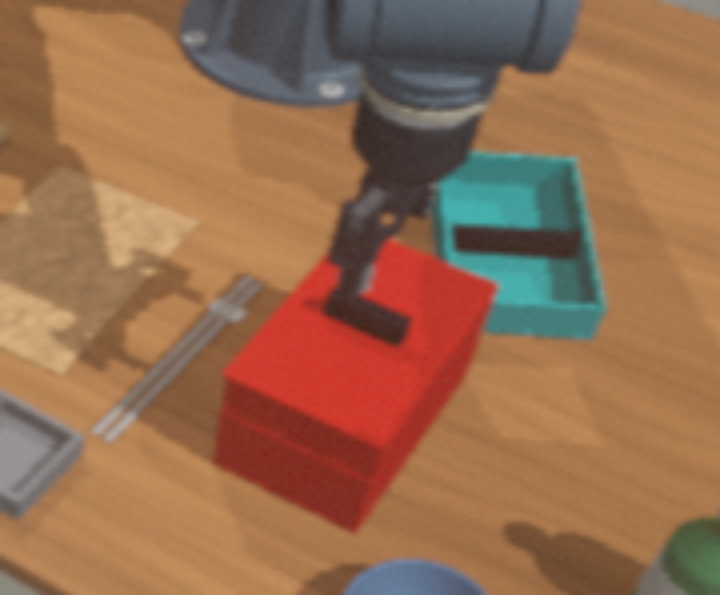

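The open gripper hangs astride the handle at crop (370,315), so I'll descend and grip.

```bash
python3 -m creep '0 0 0 0 -0.003 0.05 -1;0 0 0 0 0 0.05 -1;0 0 0 0 0 0.03 -1;0 0 0 0 0 0.018 -1;0 0 0 0 0 0 -1;0 0 0 0 0 0 1;0 0 0 0 0 0 1;0 0 0 0 0 0 1;0 0 0 0 0 0 1;0 0 0 0 0 0 1;0 0 0 0 0 0 1;0 0 0 0 0 0 1' 60 && python3 -m creep '0 0 0 0 0 0 1;0 0 0 0 0 0 1;0 0 0 0 0 0 1;0 0 0 0 0 -0.02 1;0 0 0 0 0 -0.05 1;0 0 0 0 0 -0.08 1;0 0 0 0 0 -0.1 1;0 0 0 0 0 0 1'
python3 - <<'E'
from h import *
go(.423,-.32,.3,5)
E
```

```text
time: 5.48
tool_pos: [0.4554, 0.2924, 0.1409]
tool_rot: [-0.0, 0.701, 0.713, 0.0]
ft_force: [0.5, 0.5, 0.1]
opening: 0.0002
finger_force: 0.0
time: 6.48
tool_pos: [0.4567, 0.293, 0.2443]
tool_rot: [0.001, 0.701, 0.713, 0.003]
ft_force: [-0.4, -0.2, -0.7]
opening: -0.0001
finger_force: 0.0
t 6.475 pos [0.4567 0.293  0.2443] turn [ 0.0027 -0.0012 -0.0351] shift now [-1.5306 -0.1096 -0.1437] after turn [-1.5194 -0.2175 -0.1391]
```

The fingers shut on nothing. I'll look at where the lid is now.

```bash
python3 -m creep '0 0 0 -0.1 0 -0.05 -1;0 0 0 -0.15 0 0 -1;0 0 0 -0.15 0 0 -1;0 0 0 -0.15 0 0 -1;0 0 0 -0.15 0 0 -1;0 0 0 0 0 0 -1'
python3 - <<'E'
from h import *
s=capture("scene");t=capture("top")
a=cv2.resize(s["color"][170:310,330:470],None,fx=4,fy=4);b=cv2.resize(t["color"][130:270,180:240+80][:,:100],None,fx=4,fy=4)
cv2.imwrite("pics/s3.png",np.hstack([a,b])[:,:800] if 0 else cv2.resize(np.hstack([a,b]),(800,467)))
E
```

```text
time: 7.22
tool_pos: [0.4599, 0.0093, 0.2606]
tool_rot: [-0.0, 0.703, 0.711, -0.0]
ft_force: [0.5, 0.4, -0.1]
opening: 0.0852
finger_force: 0.0
```

View pics/s3.png

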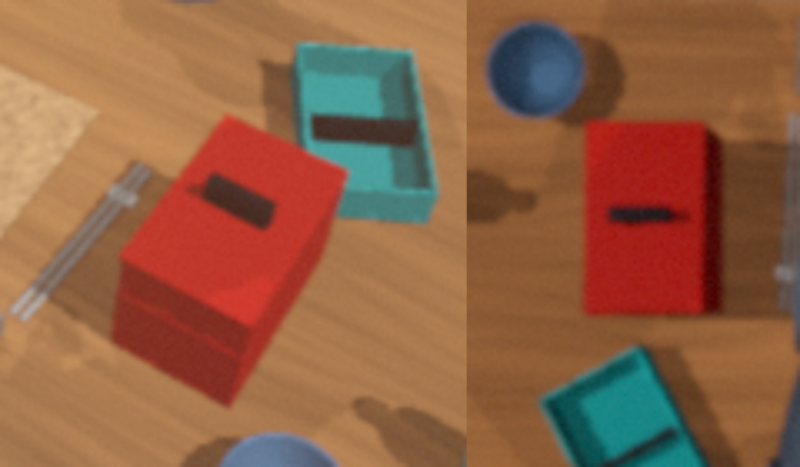

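Run:
```python
from h import *
s=capture("scene");t=capture("top")
def tri(us,ut):
    A=[]
    for c,u in((s,us),(t,ut)):
        P=np.c_[c["R"],c["t"]];a=(u[0]-c["cx"])/c["fx"];b=(u[1]-c["cy"])/c["fy"]
        A+=[a*P[2]-P[0],b*P[2]-P[1]]
    X=np.linalg.svd(np.array(A))[2][-1];return (X[:3]/X[3]).round(4)
f=lambda x,y:(330+x/3.333,170+y/3.333);g=lambda x,y:(180+(x-466.7)/3.333,130+y/3.333)
print("near/-x,-y?",[tri(f(*a),g(*b)) for a,b in(((228,117),(703,313)),((347,175),(586,313)),((250,325),(586,122)),((122,262),(705,122)))])
print("handle",tri(f(240,190),g(640,213)))
print(w2px(s,[[.456,.292,.165]]),w2px(t,[[.456,.292,.165]]))
print(w2px(s,[.457,.292,.2014]))
```

```text
near/-x,-y? [array([0.3534, 0.2311, 0.127 ]), array([0.3526, 0.3531, 0.1248]), array([0.5518, 0.356 , 0.1323]), array([0.5533, 0.2339, 0.1241])]
handle [0.4542 0.2908 0.1627]
[[400.92152104 227.13891495]] [[230.50358397 193.82481127]]
[[402.57194862 219.30564554]]
```

The triangulated lid agrees with my estimate (handle at 454, 291, 163 mm), so I'll descend again and look before closing.

```bash
python3 -m creep '0 0 0 0.1 -0.002 0 -1;0 0 0 0.15 -0.002 0 -1;0 0 0 0.15 -0.002 0 -1;0 0 0 0.15 -0.002 0 -1;0 0 0 0.1 -0.002 0 -1;0 0 0 0.05 -0.002 0.05 -1;0 0 0 0 0 0.08 -1;0 0 0 0 0 0.08 -1;0 0 0 0 0 0.05 -1;0 0 0 0 0 0.03 -1;0 0 0 0 0 0 -1;0 0 0 0 0 0 -1'
python3 - <<'E'
from h import *
go(.454,.291,.141,1)
s=capture("scene");t=capture("top")
a=cv2.resize(s["color"][150:300,340:460],None,fx=5,fy=4);b=cv2.resize(t["color"][140:230,190:280],None,fx=2,fy=2)
a[:180,-180:]=b
cv2.imwrite("pics/s4.png",a)
E
```

```text
time: 8.93
tool_pos: [0.4509, 0.2928, 0.1457]
tool_rot: [0.0, 0.701, 0.713, 0.001]
ft_force: [0.2, 0.0, 0.3]
opening: 0.0854
finger_force: 0.0
t 8.925 pos [0.4509 0.2928 0.1457] turn [ 0.0005 -0.0003  0.    ] shift now [-0.0047  0.0076  0.0117] after turn [-0.0047  0.0077  0.0117]
```

View pics/s4.png

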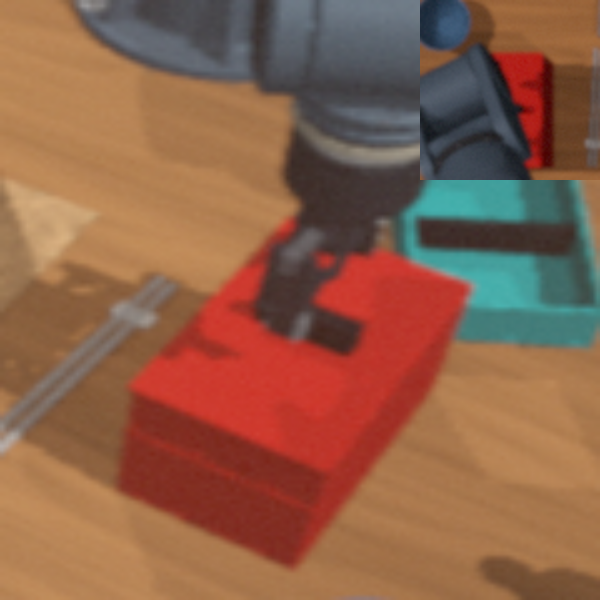

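The gripper sits over the handle around crop (300,325), but the depth is unclear. I'll close here and look before lifting.

```bash
python3 -m creep '0 0 0 -0.004 0.008 0.005 -1;0 0 0 0 0 0 0;0 0 0 0 0 0 0.3;0 0 0 0 0 0 0.3;0 0 0 0 0 0 0.3;0 0 0 0 0 0 0.3' 40; python3 -m creep '0 0 0 0 0 0 1;0 0 0 0 0 0 1'; python3 -m creep '0 0 0 0 0 0 1;0 0 0 0 0 0 1';  python3 - <<'E'
from h import *
s=capture("scene")
a=cv2.resize(s["color"][150:300,340:460],None,fx=5,fy=4)
cv2.imwrite("pics/s5.png",a)
E
```

```text
time: 9.78
tool_pos: [0.4539, 0.2908, 0.1429]
tool_rot: [-0.0, 0.701, 0.713, -0.0]
ft_force: [0.3, -0.0, -0.0]
opening: 0.0297
finger_force: 0.0
time: 10.02
tool_pos: [0.4539, 0.2908, 0.1429]
tool_rot: [0.0, 0.701, 0.713, 0.0]
ft_force: [0.3, 0.2, -0.2]
opening: 0.0003
finger_force: 0.0
time: 10.28
tool_pos: [0.4539, 0.2908, 0.1429]
tool_rot: [-0.0, 0.701, 0.713, -0.0]
ft_force: [-1.0, 0.2, -0.6]
opening: -0.0
finger_force: 0.0
```

View pics/s5.png

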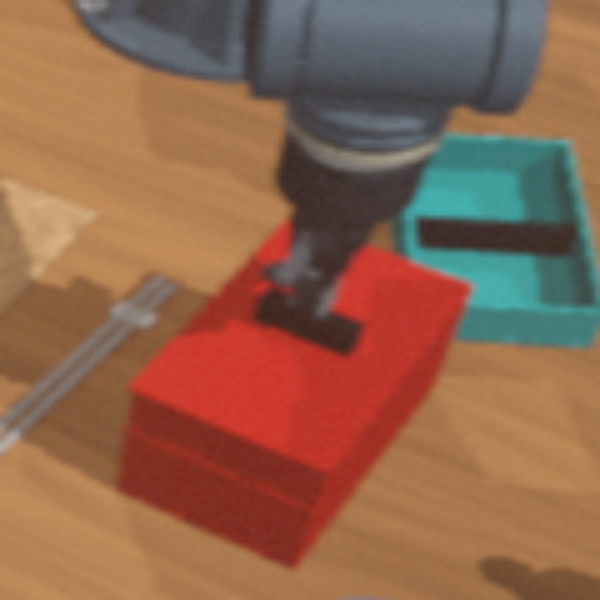

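Run:
```python
from h import *
s=capture("scene")
print(w2px(s,[[.193,-.515,.207],[.193,-.515,.29],[.193,-.515,.35]]), w2px(s,[[.4539,.2908,.143],[.4539,.2908,.216],[.4539,.2908,.25]]))
print("base",w2px(s,[[0,0,0],[.1,0,0],[0,.1,0]]))
im=cv2.imread("pics/scene0.png")
a=cv2.resize(im[20:110,200:320],None,fx=5,fy=5)
p=w2px(s,[.193,-.515,.207])[0];cv2.circle(a,(int((p[0]-200)*5),int((p[1]-20)*5)),4,(0,255,0),1)
b=cv2.resize(s["color"][150:300,340:460],None,fx=3,fy=3)
for z in(.143,.216):
    p=w2px(s,[.4539,.2908,z])[0];cv2.circle(b,(int((p[0]-340)*3),int((p[1]-150)*3)),4,(0,255,0),1)
o=np.zeros((450,800,3),np.uint8);o[:300,:400]=cv2.resize(a,(400,300));o[:,430:430+360]=b
cv2.imwrite("pics/s6.png",o)
print(state()["q"].round(3))
```

```text
[[253.21290816  88.50848924]
 [250.18946214  69.48749323]
 [247.8453607   54.74036566]] [[399.83452265 231.17182383]
 [403.45145435 215.07681637]
 [405.26199808 207.02006626]]
base [[383.50468947 149.75801674]
 [371.27406451 163.00601304]
 [405.17401542 158.85788971]]
[ 0.483  0.407  1.743 -0.     0.991  0.466]
```

View pics/s6.png

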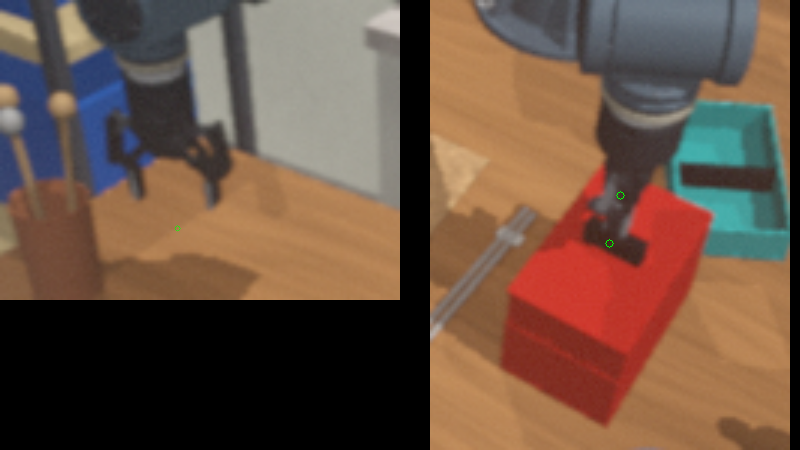

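Both overlays show the fingertips higher than the reported TCP. I'll probe the lid slab (true height 137 mm) gently with shut fingers.

```bash
python3 -m creep '0 0 0 0 0 -0.1 1;0 0 0 0 0.06 0 1;0 0 0 0 0.06 0 1;0 0 0 0 0 0.05 1;0 0 0 0 0 0.04 1;0 0 0 0 0 0 1'; for i in 1; do python3 -m creep '0 0 0 0 0 0.005 1;0 0 0 0 0 0.005 1'; python3 -m creep '0 0 0 0 0 0.005 1;0 0 0 0 0 0 1';python3 -m creep '0 0 0 0 0 0.005 1;0 0 0 0 0 0 1'; python3 -m creep '0 0 0 0 0 0.005 1;0 0 0 0 0 0 1'; done | grep -E 'pos|ft'
```

```text
time: 11.12
tool_pos: [0.5011, 0.2913, 0.1457]
tool_rot: [-0.0, 0.701, 0.713, -0.001]
ft_force: [-0.4, 1.2, -0.1]
opening: 0.0001
finger_force: 0.0
tool_pos: [0.5021, 0.2918, 0.1434]
ft_force: [-0.2, -0.7, 0.4]
tool_pos: [0.5018, 0.2916, 0.1409]
ft_force: [0.7, 0.0, 0.3]
tool_pos: [0.5018, 0.2916, 0.1387]
ft_force: [1.4, -0.2, 0.2]
tool_pos: [0.5018, 0.2915, 0.1367]
ft_force: [-0.4, -0.4, -0.1]
```

```bash
(python3 -m creep '0 0 0 0 0 0.005 1;0 0 0 0 0 0.005 1';python3 -m creep '0 0 0 0 0 0.005 1;0 0 0 0 0 0.005 1'; python3 -m creep '0 0 0 0 0 0.005 1;0 0 0 0 0 0 1') | grep -E 'pos|ft'
python3 - <<'E'
from h import *
s=capture("scene");p=state()["tool_pos"]
b=cv2.resize(s["color"][150:300,330:450],None,fx=5,fy=4)
for d in(0,.02):
    q=w2px(s,p+[0,0,d])[0];cv2.circle(b,(int((q[0]-330)*5),int((q[1]-150)*4)),4,(0,255,0),1)
cv2.imwrite("pics/s7.png",b)
E
```

```text
tool_pos: [0.5019, 0.2916, 0.1327]
ft_force: [-0.3, -0.2, 0.7]
tool_pos: [0.5019, 0.2916, 0.1287]
ft_force: [-0.6, -0.4, -0.3]
tool_pos: [0.5018, 0.2915, 0.1267]
ft_force: [-0.0, -0.2, -0.5]
```

View pics/s7.png

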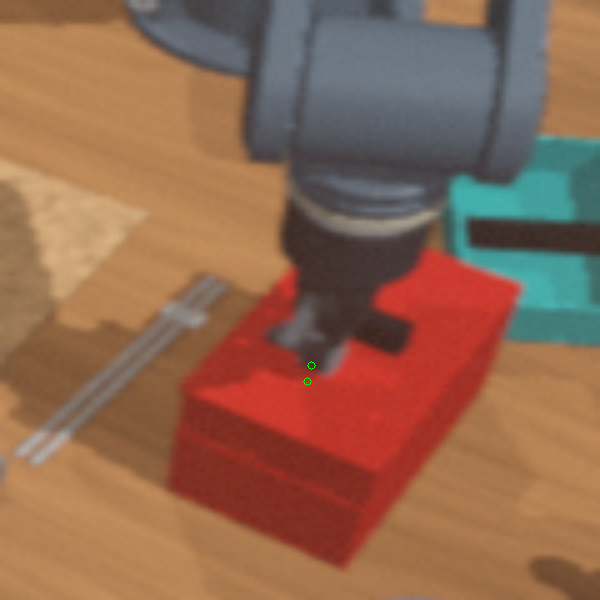

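Fingertips show at crop (322,372), still without force and apparently above the slab. Continuing the probe.

```bash
for r in 1; do python3 -m creep '0 0 0 0 0 0.005 1;0 0 0 0 0 0 1';python3 -m creep '0 0 0 0 0 0.005 1;0 0 0 0 0 0 1'; python3 -m creep '0 0 0 0 0 0.005 1;0 0 0 0 0 0 1'; python3 -m creep '0 0 0 0 0 0.005 1;0 0 0 0 0 0 1';done | grep -E 'pos|ft'
```

```text
tool_pos: [0.5018, 0.2916, 0.1247]
ft_force: [-0.6, 0.6, 1.0]
tool_pos: [0.5018, 0.2915, 0.1227]
ft_force: [-0.4, -0.7, -0.3]
tool_pos: [0.5018, 0.2915, 0.1207]
ft_force: [-0.3, 0.4, -1.2]
tool_pos: [0.5018, 0.2915, 0.1187]
ft_force: [-0.6, -0.7, 0.0]
```

```bash
for r in 1; do python3 -m creep '0 0 0 0 0 0.005 1;0 0 0 0 0 0 1';python3 -m creep '0 0 0 0 0 0.005 1;0 0 0 0 0 0 1'; python3 -m creep '0 0 0 0 0 0.005 1;0 0 0 0 0 0 1'; python3 -m creep '0 0 0 0 0 0.005 1;0 0 0 0 0 0 1';done | grep -E 'pos|ft'
python3 - <<'E'
from h import *
s=capture("scene");p=state()["tool_pos"]
b=cv2.resize(s["color"][200:275,350:450],None,fx=8,fy=8)
for d in(0,.02):
    q=w2px(s,p+[0,0,d])[0];cv2.circle(b,(int((q[0]-350)*8),int((q[1]-200)*8)),4,(0,255,0),1)
cv2.imwrite("pics/s8.png",b)
E
```

```text
tool_pos: [0.5018, 0.2916, 0.1167]
ft_force: [-0.9, -0.5, -0.4]
tool_pos: [0.5018, 0.2916, 0.1147]
ft_force: [1.8, 0.5, -0.8]
tool_pos: [0.5019, 0.2916, 0.1128]
ft_force: [-0.2, 0.3, 0.4]
tool_pos: [0.502, 0.2917, 0.1126]
ft_force: [-6.6, -3.1, 18.0]
```

View pics/s8.png

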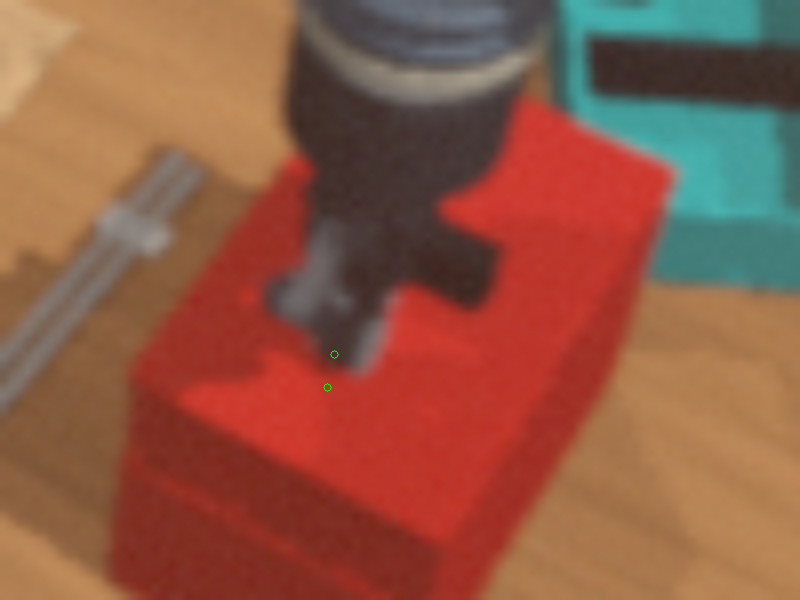

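The probe touched at a reported z of 0.1126, where the slab is at 0.137. The real tip is therefore about 24 mm above the reported TCP, and the picture puts it at crop (355,370). I'll work out the xy offset too.

```bash
python3 -m creep '0 0 0 0 0 -0.02 1;0 0 0 0 0 -0.05 1;0 0 0 0 0 -0.08 1;0 0 0 0 0 0 1'
python3 - <<'E'
from h import *
s=capture("scene");print("tip at slab",px2w(s,[[350+355/8,200+368/8],[350+352/8,200+362/8]],.137).round(4))
import os
im=cv2.imread("pics/s8.png")
# start picture: tips in s6 left panel (scale 3.333, offset 200,20): (138,195),(211,203)
m=[200+174.5/3.333,20+199/3.333];print("start tips mid, z=.207+.024+.013",px2w(s,[m],.244).round(4))
print(w2px(s,[.5018,.2916,.137]))
# lid again
h=cv2.cvtColor(cv2.resize(s["color"],None,fx=4,fy=4,interpolation=cv2.INTER_CUBIC),cv2.COLOR_BGR2HSV)
E
```

```text
time: 15.48
tool_pos: [0.503, 0.2922, 0.1732]
tool_rot: [0.001, 0.701, 0.713, 0.002]
ft_force: [-0.1, -0.3, 0.3]
opening: 0.0004
finger_force: 0.0
tip at slab [[0.506  0.3015 0.137 ]
 [0.5043 0.2994 0.137 ]]
start tips mid, z=.207+.024+.013 [[ 0.1891 -0.5161  0.244 ]]
[[391.99466755 243.40211228]]
```

The xy offset is near zero once the visible finger corner is allowed for. So true tip z ≈ reported + 24 mm. Regrasping with a reported z of about 0.118.

```bash
python3 -m creep '0 0 0 0 -0.06 0 -1;0 0 0 -0.002 -0.06 0 -1;0 0 0 0 0 0 -1;0 0 0 0 0 0 -1;0 0 0 0 0 0 -1;0 0 0 0 0 0 -1;0 0 0 0 0 0.05 -1;0 0 0 0 0 0.05 -1;0 0 0 0 0 0.035 -1;0 0 0 0 0 0 -1' && python3 -m creep '0 0 0 0 0 0 0.3;0 0 0 0 0 0 1;0 0 0 0 0 0 1;0 0 0 0 0 0 1;0 0 0 0 0 0 1;0 0 0 0 0 0 1;0 0 0 0 0 0 1;0 0 0 0 0 0 1' 60
```

```text
time: 16.77
tool_pos: [0.4536, 0.2897, 0.1161]
tool_rot: [-0.0, 0.701, 0.713, -0.001]
ft_force: [-0.0, 0.1, 0.1]
opening: 0.0856
finger_force: 0.0
time: 17.77
tool_pos: [0.4541, 0.2901, 0.1173]
tool_rot: [0.0, 0.701, 0.713, 0.0]
ft_force: [-1.7, -0.8, 5.6]
opening: 0.0146
finger_force: 59.5
```

Gripped: opening 14.6 mm, force 59.5 N. Lifting and carrying to the far mat.

```bash
python3 -m creep '0 0 0 0 0 -0.02 1;0 0 0 0 0 -0.05 1;0 0 0 0 0 -0.09 1;0 0 0 0 0 -0.09 1;0 0 0 0 0 -0.02 1;0 0 -0.018 0 0 0 1;0 0 -0.017 0 0 0 1' && python3 -m creep '0 0 0 -0.06 -0.012 0 1;0 0 0 -0.1 -0.017 0 1;0 0 0 -0.13 -0.022 0 1;0 0 0 -0.14 -0.022 0 1;0 0 0 -0.14 -0.022 0 1;0 0 0 -0.14 -0.022 0 1;0 0 0 -0.14 -0.022 0 1;0 0 0 -0.14 -0.022 0 1;0 0 0 -0.14 -0.022 0 1;0 0 0 -0.14 -0.022 0 1;0 0 0 -0.13 -0.022 0 1;0 0 0 -0.1 -0.01 0 1' && python3 -m creep '0 0 0 -0.02 0 0 1;0 0 0 0 0 0 1;0 0 0 0 0 0 1'
python3 - <<'E'
from h import *
go(.423,-.32,.12,5); print(state()["opening"])
E
```

```text
time: 18.65
tool_pos: [0.4533, 0.2896, 0.2234]
tool_rot: [-0.0, 0.675, 0.738, -0.001]
ft_force: [0.3, 0.4, -2.1]
opening: 0.015
finger_force: 58.8
time: 20.15
tool_pos: [0.4107, -0.3178, 0.2236]
tool_rot: [-0.001, 0.676, 0.737, -0.0]
ft_force: [0.5, 0.5, -1.1]
opening: 0.0149
finger_force: 58.7
time: 20.52
tool_pos: [0.4123, -0.3228, 0.2246]
tool_rot: [-0.0, 0.675, 0.738, 0.0]
ft_force: [0.6, 0.5, -1.6]
opening: 0.015
finger_force: 58.7
t 20.525 pos [ 0.4123 -0.3228  0.2246] turn [-0.0002 -0.0004  0.0005] shift now [0.0044 0.0273 0.2615] after turn [0.0046 0.0272 0.2615]
0.015013349454097717
```

```bash
python3 -m creep '0 0 0 0.005 0.027 0.05 1;0 0 0 0 0 0.1 1;0 0 0 0 0 0.12 1;0 0 0 0 0 0.12 1;0 0 0 0 0 0.08 1;0 0 0 0 0 0.05 1;0 0 0 0 0 0.02 1;0 0 0 0 0 0 1' && python3 -m creep '0 0 0 0 0 0.01 1;0 0 0 0 0 0.008 1;0 0 0 0 0 0 1' | grep -E 'pos|ft'; python3 -m creep '0 0 0 0 0 0.006 1;0 0 0 0 0 0.004 1;0 0 0 0 0 0 1' | grep -E 'pos|ft'
```

```text
time: 21.52
tool_pos: [0.4231, -0.3206, 0.0091]
tool_rot: [-0.0, 0.675, 0.737, 0.0]
ft_force: [-0.2, -0.8, -1.9]
opening: 0.0148
finger_force: 58.7
tool_pos: [0.4229, -0.321, 0.0017]
ft_force: [-0.3, 0.9, -1.9]
tool_pos: [0.4228, -0.321, -0.0024]
ft_force: [0.1, 0.2, -1.8]
```

```bash
for i in 1; do python3 -m creep '0 0 0 0 0 0.004 1;0 0 0 0 0 0 1';python3 -m creep '0 0 0 0 0 0.004 1;0 0 0 0 0 0 1';python3 -m creep '0 0 0 0 0 0.003 1;0 0 0 0 0 0 1';done| grep -E 'pos|ft'
```

```text
tool_pos: [0.4228, -0.321, -0.004]
ft_force: [-0.6, 0.4, -1.9]
tool_pos: [0.4228, -0.321, -0.0056]
ft_force: [0.6, 0.0, -1.5]
tool_pos: [0.4229, -0.3211, -0.0057]
ft_force: [-4.6, 3.2, 14.6]
```

Contact came at −0.0057 as predicted, so the z offset holds. Releasing, rising, and measuring the tier.

```bash
python3 -m creep '0 0 0 0 0 -0.005 1;0 0 0 0 0 0 0.2;0 0 0 0 0 0 -1;0 0 0 0 0 0 -1;0 0 0 0 0 0 -1;0 0 0 0 0 0 -1;0 0 0 0 0 -0.05 -1;0 0 0 0 0 -0.1 -1;0 0 0 0 0 -0.12 -1;0 0 0 0 0 -0.12 -1;0 0 0 0 0 -0.1 -1;0 0 0 0 0 0 -1'
python3 - <<'E'
from h import *
t=capture("top");s=capture("scene")
a=cv2.resize(t["color"][140:240,195:445],None,fx=3.2,fy=3.2)
b=np.hstack([cv2.resize(s["color"][190:295,350:455],None,fx=2.6,fy=2.6),cv2.resize(s["color"][140:240,170:300],None,fx=2.6,fy=2.6)])
o=np.zeros((600,800,3),np.uint8);o[:320]=a;b=b[:280,:800];o[320:320+b.shape[0],:b.shape[1]]=b
cv2.imwrite("pics/p12.png",o)
h=cv2.cvtColor(cv2.resize(t["color"],None,fx=4,fy=4,interpolation=cv2.INTER_CUBIC),cv2.COLOR_BGR2HSV)
dark=((h[...,2]<70)).astype(np.uint8)*255
k=np.zeros_like(dark);k[170*4:220*4,217*4:252*4]=dark[170*4:220*4,217*4:252*4]
print("divider",rect(t,(big(k)+.5)/4-.5,.079+.044))
red=(((h[...,0]<8)|(h[...,0]>172))&(h[...,1]>140)).astype(np.uint8)*255
k=np.zeros_like(dark);k[155*4:235*4,205*4:265*4]=red[155*4:235*4,205*4:265*4]
k=cv2.morphologyEx(k,cv2.MORPH_CLOSE,np.ones((41,41)));print("red all at rim",rect(t,(big(k)+.5)/4-.5,.131))
go(.454,.291,.2,1)
E
```

```text
time: 24.52
tool_pos: [0.4239, -0.322, 0.1942]
tool_rot: [0.003, 0.676, 0.737, 0.0]
ft_force: [-0.2, 0.5, -0.8]
opening: 0.0857
finger_force: 0.0Traceback (most recent call last):
  File "<stdin>", line 4, in <module>
    return _nx.concatenate(arrs, 1, dtype=dtype, casting=casting)
           ~~~~~~~~~~~~~~~^^^^^^^^^^^^^^^^^^^^^^^^^^^^^^^^^^^^^^^
ValueError: all the input array dimensions except for the concatenation axis must match exactly, but along dimension 0, the array at index 0 has size 273 and the array at index 1 has size 260
```

```bash
cat > m.py <<'E'
from h import *
def tier(t,roi,zd,zr):
    h=cv2.cvtColor(cv2.resize(t["color"],None,fx=4,fy=4,interpolation=cv2.INTER_CUBIC),cv2.COLOR_BGR2HSV)
    x0,y0,x1,y1=[4*v for v in roi]
    red=(((h[...,0]<8)|(h[...,0]>172))&(h[...,1]>140)).astype(np.uint8)*255
    k=np.zeros_like(red);k[y0:y1,x0:x1]=red[y0:y1,x0:x1]
    k=cv2.morphologyEx(k,cv2.MORPH_CLOSE,np.ones((41,41)));q=big(k);print("red outline at rim",rect(t,(q+.5)/4-.5,zr))
    f=np.zeros_like(k);cv2.fillPoly(f,[q],255);f=cv2.erode(f,np.ones((21,21)))
    d=((h[...,1]<150)|(h[...,2]<45)).astype(np.uint8)*255&f
    try: print("divider/handle",rect(t,(big(d)+.5)/4-.5,zd))
    except Exception as e: print(e)
E
python3 - <<'E'
from m import *
t=capture("top");s=capture("scene")
a=cv2.resize(t["color"][140:240,195:445],None,fx=3.2,fy=3.2)
b=np.hstack([cv2.resize(s["color"][190:290,350:455],None,fx=2.6,fy=2.6),cv2.resize(s["color"][140:240,170:300],None,fx=2.6,fy=2.6)])
o=np.zeros((600,800,3),np.uint8);o[:320]=a;b=b[:280,:800];o[320:320+b.shape[0],:b.shape[1]]=b
cv2.imwrite("pics/p12.png",o)
tier(t,(205,155,265,235),.123,.131)
go(.454,.291,.2,1)
E
```

```text
red outline at rim [454.7 281.7 204.  147.    1.2]
divider/handle [453.2 293.2   8.7 104.8   0.5]
t 24.725 pos [ 0.4224 -0.3206  0.19  ] turn [-0.0008 -0.0008  0.0348] shift now [ 1.5163  0.2116 -0.0229] after turn [ 1.5273  0.1058 -0.025 ]
```

View pics/p12.png

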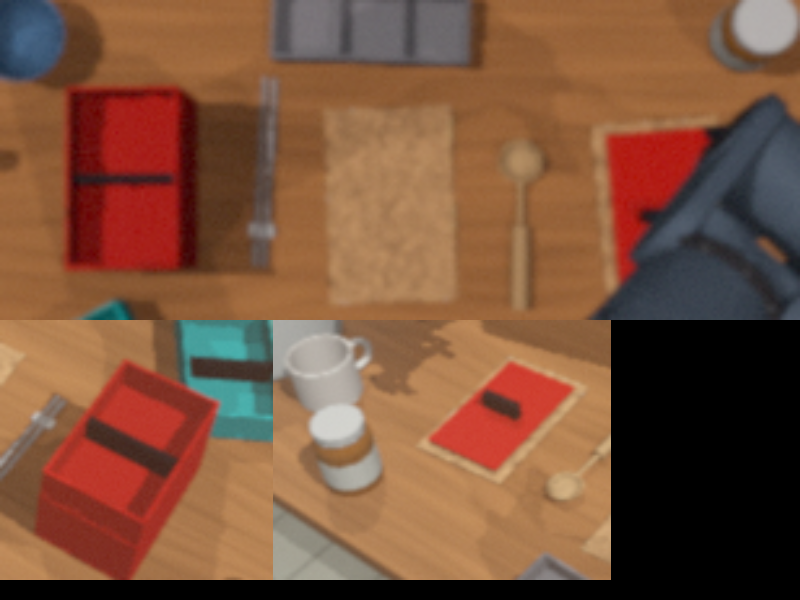

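The view shows the lid lying centred on the far mat. The upper tier is open on the box, its divider at crop (122,180), measured at (453, 293) mm. Going for the divider.

```bash
python3 -m creep '0 0 0.018 0 0 -0.02 -1;0 0 0.017 0 0 -0.02 -1;0 0 0 0.11 0.009 0 -1;0 0 0 0.14 0.01 0 -1;0 0 0 0.14 0.01 0 -1;0 0 0 0.14 0.01 0 -1;0 0 0 0.14 0.01 0 -1;0 0 0 0.14 0.01 0 -1;0 0 0 0.14 0.01 0 -1;0 0 0 0.14 0.01 0 -1;0 0 0 0.14 0.01 0 -1;0 0 0 0.14 0.01 0 -1' && python3 -m creep '0 0 0 0.14 0.01 0 -1;0 0 0 0.03 0 0 -1;0 0 0 0 0 0 -1;0 0 0 0 0 0 -1'
python3 - <<'E'
from h import *
go(.4535,.292,.071,1)
E
```

```text
time: 26.22
tool_pos: [0.4532, 0.2296, 0.2078]
tool_rot: [0.0, 0.702, 0.713, 0.0]
ft_force: [0.7, -0.6, 0.2]
opening: 0.0856
finger_force: 0.0
time: 26.72
tool_pos: [0.4561, 0.2945, 0.2074]
tool_rot: [0.0, 0.702, 0.713, -0.0]
ft_force: [0.3, -0.3, 0.4]
opening: 0.0852
finger_force: 0.0
t 26.725 pos [0.4561 0.2945 0.2074] turn [-0.0001  0.0001 -0.0009] shift now [-0.006  -0.0065  0.341 ] after turn [-0.006  -0.0066  0.341 ]
```

```bash
python3 -m creep '0 0 0 -0.006 -0.007 0.05 -1;0 0 0 0 0 0.09 -1;0 0 0 0 0 0.09 -1;0 0 0 0 0 0.07 -1;0 0 0 0 0 0.03 -1;0 0 0 0 0 0.01 -1;0 0 0 0 0 0 -1' && python3 -m creep '0 0 0 0 0 0 0.3;0 0 0 0 0 0 0.6;0 0 0 0 0 0 1;0 0 0 0 0 0 1;0 0 0 0 0 0 1;0 0 0 0 0 0 1;0 0 0 0 0 0 1;0 0 0 0 0 0 1' 70
```

```text
time: 27.6
tool_pos: [0.4537, 0.2931, 0.072]
tool_rot: [0.0, 0.701, 0.713, 0.0]
ft_force: [-0.2, -0.1, -0.4]
opening: 0.0852
finger_force: 0.0
time: 28.6
tool_pos: [0.4533, 0.2933, 0.0715]
tool_rot: [0.0, 0.701, 0.713, 0.0]
ft_force: [-0.6, -1.6, 5.5]
opening: 0.0089
finger_force: 69.4
```

```bash
python3 -m creep '0 0 0 0 0 -0.01 1;0 0 0 0 0 -0.03 1;0 0 0 0 0 -0.07 1;0 0 0 0 0 -0.09 1;0 0 0 0 0 -0.05 1;0 0 0 -0.07 -0.006 0 1;0 0 0 -0.12 -0.01 0 1;0 0 0 -0.13 -0.01 0 1;0 0 0 -0.13 -0.01 0 1;0 0 0 -0.13 -0.01 0 1;0 0 0 -0.1 -0.01 0 1;0 0 -0.01 -0.048 0 0 1' && python3 -m creep '0 0 0 0 0 0 1;0 0 0 0 0 0 1'
python3 - <<'E'
from h import *
go(.4358,.0019,-.0035,2.2)
E
```

```text
time: 30.1
tool_pos: [0.4354, -0.0001, 0.1719]
tool_rot: [0.0, 0.694, 0.72, 0.0]
ft_force: [0.3, -0.2, -2.9]
opening: 0.0091
finger_force: 68.4
time: 30.35
tool_pos: [0.4358, 0.0021, 0.1715]
tool_rot: [-0.0, 0.694, 0.72, 0.0]
ft_force: [-0.3, 0.1, -2.3]
opening: 0.0089
finger_force: 68.4
t 30.35 pos [0.4358 0.0021 0.1715] turn [ 0.0001 -0.0001 -0.0008] shift now [-0.0006  0.      0.4376] after turn [-6.000e-04  1.000e-04  4.376e-01]
```

```bash
python3 -m creep '0 0 0 0 0 0.05 1;0 0 0 0 0 0.1 1;0 0 0 0 0 0.1 1;0 0 0 0 0 0.09 1;0 0 0 0 0 0.06 1;0 0 0 0 0 0.02 1;0 0 0 0 0 0.008 1;0 0 0 0 0 0 1'| grep -E 'pos|ft'; python3 -m creep '0 0 0 0 0 0.005 1;0 0 0 0 0 0.003 1;0 0 0 0 0 0 1'| grep -E 'pos|ft'
```

```text
tool_pos: [0.4363, 0.0018, 0.0007]
ft_force: [-0.1, -0.5, -2.9]
tool_pos: [0.4358, 0.0016, -0.003]
ft_force: [-0.0, -0.3, -2.2]
```

```bash
python3 -m creep '0 0 0 0 0 0.002 1;0 0 0 0 0 0 0.4;0 0 0 0 0 0 -0.4;0 0 0 0 0 0 -0.4;0 0 0 0 0 0 -0.4;0 0 0 0 0 -0.05 -0.4;0 0 0 0 0 -0.1 -0.4;0 0 0 0 0 -0.13 -0.4;0 0 0 0 0 -0.13 -0.4;0 0 0 0 0 -0.06 -0.4;0 0 0 0 0 0 -0.4'
python3 - <<'E'
from h import *
t=capture("top");s=capture("scene")
a=cv2.resize(t["color"][155:235,205:275],None,fx=7,fy=7,interpolation=cv2.INTER_CUBIC)
o=np.zeros((560,800,3),np.uint8);o[:,:490]=a
o[:375,490:]=cv2.resize(s["color"][190:315,350:453],(310,375));
cv2.imwrite("pics/p13.png",o)
g=cv2.cvtColor(a,cv2.COLOR_BGR2HSV);m=cv2.inRange(g,(0,0,90),(180,90,255))
m[:40]=0;m[460:]=0;m[:,:60]=0;m[:,380:]=0
n,l,st,ce=cv2.connectedComponentsWithStats(m)
for i in range(1,n):
    if st[i,4]>300: 
        u=[205+(ce[i][0]+.5)/7-.5,155+(ce[i][1]+.5)/7-.5];print(st[i],np.round(u,1),px2w(t,u,.073).round(4))
E
```

```text
time: 33.1
tool_pos: [0.4366, 0.0016, 0.1855]
tool_rot: [0.001, 0.694, 0.72, 0.001]
ft_force: [-0.5, 0.0, -0.9]
opening: 0.0597
finger_force: 0.0
[ 184  129   98   89 6521] [237.5 179.3] [[0.5164 0.289  0.073 ]]
[ 167  248   98   87 6670] [235.3 196.2] [[0.455  0.2957 0.073 ]]
[ 179  369   98   87 6504] [237.  213.6] [[0.3923 0.288  0.073 ]]
```

View pics/p13.png

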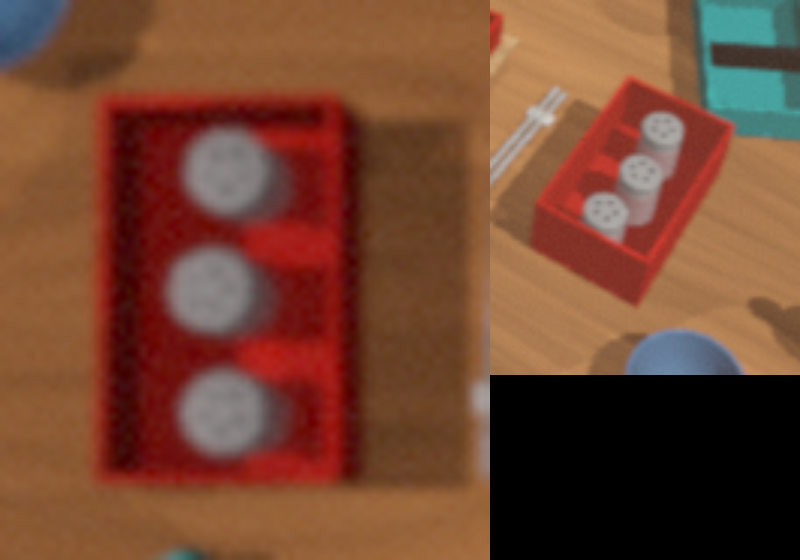

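Three shakers stand in the lower tier, with caps at crop (228,173), (211,291) and (223,413). Corrected for the visible glass side, they are at (516,291), (455,298) and (392,290) mm. I'll turn the gripper to close along y.

```bash
python3 -m creep '0 0 -0.086 0 0 0 -0.35;0 0 -0.086 0 0 0 -0.35;0 0 -0.086 0 0 0 -0.35;0 0 -0.086 0 0 0 -0.35;0 0 -0.086 0 0 0 -0.35;0 0 -0.086 0 0 0 -0.35;0 0 -0.086 0 0 0 -0.35;0 0 -0.086 0 0 0 -0.35;0 0 -0.087 0 0 0 -0.35;0 0 0 0 0 0 -0.35' && python3 -m creep '0 0 0 -0.02 0.1 0 -0.35;0 0 0 -0.035 0.13 0 -0.35;0 0 0 -0.035 0.13 0 -0.35;0 0 0 -0.035 0.13 0 -0.35;0 0 0 -0.035 0.13 0 -0.35;0 0 0 -0.02 0.08 0 -0.35;0 0 0 0 0 0 -0.35;0 0 0 0 0 0 -0.35' | grep -E 'pos|open'
python3 - <<'E'
from h import *
go(.5165,.291,.012,91)
E
```

```text
time: 34.45
tool_pos: [0.4352, 0.0017, 0.1828]
tool_rot: [-0.001, -0.008, 1.0, 0.0]
ft_force: [-1.1, 0.0, -0.0]
opening: 0.0575
finger_force: 0.0
tool_pos: [0.5028, 0.2821, 0.1832]
opening: 0.0572
t 35.45 pos [0.5028 0.2821 0.1832] turn [-0.0004 -0.0007 -0.0018] shift now [-0.0353  0.0222  0.428 ] after turn [-0.0347  0.0217  0.4281]
```

```bash
python3 -m creep '0 0 -0.002 -0.035 0.022 0 -0.35;0 0 0 0 0 0.1 -0.35;0 0 0 0 0 0.1 -0.35;0 0 0 0 0 0 -0.35;0 0 0 0 0 0 -0.35' | grep -E 'pos|ft|open'; python3 -m creep '0 0 0 0 0 0.05 -0.35;0 0 0 0 0 0.06 -0.35;0 0 0 0 0 0.06 -0.35;0 0 0 0 0 0.04 -0.35;0 0 0 0 0 0.018 -0.35;0 0 0 0 0 0 -0.35'| grep -E 'pos|ft|open';  python3 -m creep '0 0 0 0 0 0 -0.2;0 0 0 0 0 0 -0.1;0 0 0 0 0 0 0.3;0 0 0 0 0 0 0.3;0 0 0 0 0 0 0.3;0 0 0 0 0 0 0.3' 30| grep -E 'pos|ft|open|fing'
```

```text
tool_pos: [0.5178, 0.2915, 0.1057]
ft_force: [0.9, 0.5, -0.3]
opening: 0.0576
tool_pos: [0.5174, 0.2918, 0.0133]
ft_force: [0.1, -0.2, -0.5]
opening: 0.0576
tool_pos: [0.5174, 0.2919, 0.0136]
ft_force: [-2.1, -1.4, 6.7]
opening: 0.0433
finger_force: 30.2
```

```bash
python3 -m creep '0 0 0 0 0 -0.02 0.3;0 0 0 0 0 -0.06 0.3;0 0 0 0 0 -0.1 0.3;0 0 0 0 0 -0.1 0.3;0 0 0 0 0 -0.1 0.3;0 0 0 0 0 -0.02 0.3' | grep -E 'pos|open'; python3 -m creep '0 0 0 -0.02 -0.05 0 0.3;0 0 0 -0.03 -0.09 0 0.3;0 0 0 -0.042 -0.12 0 0.3;0 0 0 -0.042 -0.12 0 0.3;0 0 0 -0.042 -0.12 0 0.3;0 0 0 -0.042 -0.12 0 0.3;0 0 0 -0.042 -0.12 0 0.3;0 0 0 -0.032 -0.08 0 0.3;0 0 0 -0.01 -0.034 0 0.3;0 0 0 0 0 0 0.3;0 0 0 0 0 0 0.3' | grep -E 'pos|open'
python3 - <<'E'
from h import *
go(.644,-.0475,.0136,91)
E
```

```text
tool_pos: [0.5181, 0.2923, 0.1759]
opening: 0.0433
tool_pos: [0.6443, -0.0463, 0.1725]
opening: 0.0432
t 39.7 pos [ 0.6443 -0.0463  0.1725] turn [ 0.0002 -0.0004  0.0018] shift now [ 0.0004 -0.003   0.3972] after turn [ 0.0007 -0.0029  0.3972]
```

```bash
python3 -m creep '0 0 0 0 -0.003 0.05 0.3;0 0 0 0 0 0.09 0.3;0 0 0 0 0 0.09 0.3;0 0 0 0 0 0.08 0.3;0 0 0 0 0 0.05 0.3;0 0 0 0 0 0.02 0.3;0 0 0 0 0 0.01 0.3;0 0 0 0 0 0 0.3' | grep -E 'pos|ft|open'; python3 -m creep '0 0 0 0 0 0.004 0.3;0 0 0 0 0 0 0.3' | grep -E 'pos|ft|open'; python3 -m creep '0 0 0 0 0 0.003 0.3;0 0 0 0 0 0 0.3' | grep -E 'pos|ft|open'
```

```text
tool_pos: [0.6452, -0.0485, 0.0176]
ft_force: [-0.1, 0.4, -0.3]
opening: 0.0431
tool_pos: [0.6449, -0.0486, 0.0156]
ft_force: [-0.9, 0.4, -0.7]
opening: 0.0434
tool_pos: [0.6448, -0.0485, 0.0141]
ft_force: [-0.5, -0.5, -1.2]
opening: 0.0434
```

```bash
python3 -m creep '0 0 0 0 0 0.002 0.3;0 0 0 0 0 0 0.3;0 0 0 0 0 0 0;0 0 0 0 0 0 -0.35;0 0 0 0 0 0 -0.35;0 0 0 0 0 0 -0.35;0 0 0 0 0 -0.04 -0.35;0 0 0 0 0 -0.08 -0.35;0 0 0 0 0 -0.1 -0.35;0 0 0 0 0 -0.1 -0.35;0 0 0 0 0 -0.07 -0.35' | grep -E 'pos|open'; python3 -m creep '0 0 0 0.03 0.05 0 -0.35;0 0 0 0.05 0.09 0 -0.35;0 0 0 0.063 0.12 0 -0.35;0 0 0 0.063 0.12 0 -0.35;0 0 0 0.063 0.12 0 -0.35;0 0 0 0.063 0.12 0 -0.35;0 0 0 0.063 0.12 0 -0.35;0 0 0 0.045 0.09 0 -0.35;0 0 0 0.02 0.044 0 -0.35;0 0 0 0 0 0 -0.35;0 0 0 0 0 0 -0.35'| grep -E 'pos|open'
python3 - <<'E'
from h import *
go(.455,.298,.0125,91)
t=capture("top")
a=cv2.resize(t["color"][125:165,270:350],None,fx=7,fy=7,interpolation=cv2.INTER_CUBIC)
g=cv2.cvtColor(a,cv2.COLOR_BGR2HSV);print(w2px(t,[.645,-.0485,.073]),g[int((w2px(t,[.645,-.0485,.073])[0,1]-125)*7),int((w2px(t,[.645,-.0485,.073])[0,0]-270)*7)])
E
```

```text
tool_pos: [0.6453, -0.0486, 0.1726]
opening: 0.0579
tool_pos: [0.4544, 0.2964, 0.1695]
opening: 0.0575
t 43.95 pos [0.4544 0.2964 0.1695] turn [-0.      0.0002  0.001 ] shift now [-0.0014  0.0039  0.3926] after turn [-0.0015  0.0039  0.3926]
[[330.95452939 144.94613142]] [  4  12 149]
```

```bash
python3 -m creep '0 0 0 -0.002 0.004 0.06 -0.35;0 0 0 0 0 0.09 -0.35;0 0 0 0 0 0.09 -0.35;0 0 0 0 0 0.08 -0.35;0 0 0 0 0 0.05 -0.35;0 0 0 0 0 0.02 -0.35;0 0 0 0 0 0 -0.35'| grep -E 'pos|ft|open';  python3 -m creep '0 0 0 0 0 0 -0.2;0 0 0 0 0 0 -0.1;0 0 0 0 0 0 0.3;0 0 0 0 0 0 0.3;0 0 0 0 0 0 0.3;0 0 0 0 0 0 0.3' 30| grep -E 'pos|ft|open|fing'
python3 - <<'E'
from h import *
go(.6457,.0275,.17,91)
E
```

```text
tool_pos: [0.455, 0.2985, 0.0134]
ft_force: [0.3, -0.1, -0.3]
opening: 0.0577
tool_pos: [0.4549, 0.2991, 0.014]
ft_force: [-1.3, -0.5, 7.0]
opening: 0.0434
finger_force: 30.1
t 45.625 pos [0.4549 0.2991 0.014 ] turn [0.0002 0.0004 0.0014] shift now [-0.4636 -0.6884 -0.3898] after turn [-0.4652 -0.6872 -0.39  ]
```

```bash
python3 -m creep '0 0 0 0 0 -0.02 0.3;0 0 0 0 0 -0.06 0.3;0 0 0 0 0 -0.1 0.3;0 0 0 0 0 -0.1 0.3;0 0 0 0 0 -0.1 0.3;0 0 0 0 0 -0.015 0.3' | grep -E 'pos|open'; python3 -m creep '0 0 0 -0.034 -0.05 0 0.3;0 0 0 -0.06 -0.09 0 0.3;0 0 0 -0.074 -0.11 0 0.3;0 0 0 -0.074 -0.11 0 0.3;0 0 0 -0.074 -0.11 0 0.3;0 0 0 -0.074 -0.11 0 0.3;0 0 0 -0.047 -0.07 0 0.3;0 0 0 -0.027 -0.038 0 0.3;0 0 0 0 0 0 0.3;0 0 0 0 0 0 0.3' | grep -E 'pos|open'
python3 - <<'E'
from h import *
go(.6457,.0275,.0145,91)
E
```

```text
tool_pos: [0.4555, 0.2995, 0.1741]
opening: 0.0432
tool_pos: [0.645, 0.0287, 0.171]
opening: 0.043
t 47.625 pos [0.645  0.0287 0.171 ] turn [ 0.0001 -0.0004  0.0018] shift now [-0.0021 -0.0031  0.3913] after turn [-0.0018 -0.003   0.3913]
```

```bash
python3 -m creep '0 0 0 -0.002 -0.003 0.05 0.3;0 0 0 0 0 0.09 0.3;0 0 0 0 0 0.09 0.3;0 0 0 0 0 0.08 0.3;0 0 0 0 0 0.05 0.3;0 0 0 0 0 0.02 0.3;0 0 0 0 0 0.008 0.3;0 0 0 0 0 0.003 0.3;0 0 0 0 0 0 0.3' | grep -E 'pos|ft|open'; python3 -m creep '0 0 0 0 0 0 0.3;0 0 0 0 0 0 0;0 0 0 0 0 0 -0.35;0 0 0 0 0 0 -0.35;0 0 0 0 0 0 -0.35;0 0 0 0 0 -0.04 -0.35;0 0 0 0 0 -0.08 -0.35;0 0 0 0 0 -0.1 -0.35;0 0 0 0 0 -0.1 -0.35;0 0 0 0 0 -0.07 -0.35' | grep -E 'pos|open'; python3 -m creep '0 0 0 0.045 0.05 0 -0.35;0 0 0 0.07 0.075 0 -0.35;0 0 0 0.09 0.096 0 -0.35;0 0 0 0.09 0.096 0 -0.35;0 0 0 0.09 0.096 0 -0.35;0 0 0 0.09 0.096 0 -0.35;0 0 0 0.08 0.09 0 -0.35;0 0 0 0.045 0.047 0 -0.35;0 0 0 0.02 0.022 0 -0.35;0 0 0 0 0 0 -0.35;0 0 0 0 0 0 -0.35'| grep -E 'pos|open'
python3 - <<'E'
from h import *
go(.3925,.2903,.0125,91)
E
```

```text
tool_pos: [0.6469, 0.0263, 0.0156]
ft_force: [-0.2, 0.3, -1.4]
opening: 0.0433
tool_pos: [0.647, 0.0263, 0.1743]
opening: 0.0574
tool_pos: [0.3939, 0.2879, 0.1711]
opening: 0.0577
t 51.375 pos [0.3939 0.2879 0.1711] turn [0.     0.0002 0.001 ] shift now [0.0034 0.006  0.3964] after turn [0.0033 0.006  0.3964]
```

```bash
python3 -m creep '0 0 0 0.003 0.006 0.06 -0.35;0 0 0 0 0 0.09 -0.35;0 0 0 0 0 0.09 -0.35;0 0 0 0 0 0.08 -0.35;0 0 0 0 0 0.05 -0.35;0 0 0 0 0 0.024 -0.35;0 0 0 0 0 0 -0.35'| grep -E 'pos|ft|open';  python3 -m creep '0 0 0 0 0 0 -0.2;0 0 0 0 0 0 -0.1;0 0 0 0 0 0 0.3;0 0 0 0 0 0 0.3;0 0 0 0 0 0 0.3;0 0 0 0 0 0 0.3' 30| grep -E 'pos|ft|open|fing';python3 -m creep '0 0 0 0 0 -0.02 0.3;0 0 0 0 0 -0.06 0.3;0 0 0 0 0 -0.1 0.3;0 0 0 0 0 -0.1 0.3;0 0 0 0 0 -0.1 0.3;0 0 0 0 0 -0.015 0.3' | grep -E 'pos|open'
python3 - <<'E'
from h import *
go(.6475,.1025,.17,91)
E
```

```text
tool_pos: [0.3922, 0.2905, 0.0132]
ft_force: [-0.8, 0.0, 0.0]
opening: 0.0575
tool_pos: [0.3923, 0.291, 0.0141]
ft_force: [-1.5, -0.9, 5.6]
opening: 0.0431
finger_force: 29.8
tool_pos: [0.3928, 0.2915, 0.1741]
opening: 0.0431
t 53.75 pos [0.3928 0.2915 0.1741] turn [0.0012 0.0021 0.0014] shift now [-0.627  -0.4853  0.0118] after turn [-0.6284 -0.4835  0.0104]
```

```bash
python3 -m creep '0 0 0 -0.045 -0.035 0 0.3;0 0 0 -0.08 -0.06 0 0.3;0 0 0 -0.1 -0.077 0 0.3;0 0 0 -0.1 -0.077 0 0.3;0 0 0 -0.1 -0.077 0 0.3;0 0 0 -0.1 -0.077 0 0.3;0 0 0 -0.062 -0.05 0 0.3;0 0 0 -0.04 -0.032 0 0.3;0 0 0 0 0 0 0.3;0 0 0 0 0 0 0.3' | grep -E 'pos|open'
python3 - <<'E'
from h import *
go(.6475,.1025,.0145,91)
E
```

```text
tool_pos: [0.6457, 0.1025, 0.1706]
opening: 0.0434
t 55.0 pos [0.6457 0.1025 0.1706] turn [ 0.0001 -0.0007  0.0015] shift now [-5.200e-03 -1.000e-04  3.904e-01] after turn [-0.0046 -0.      0.3904]
```

```bash
python3 -m creep '0 0 0 -0.005 0 0.05 0.3;0 0 0 0 0 0.09 0.3;0 0 0 0 0 0.09 0.3;0 0 0 0 0 0.08 0.3;0 0 0 0 0 0.05 0.3;0 0 0 0 0 0.02 0.3;0 0 0 0 0 0.008 0.3;0 0 0 0 0 0.002 0.3;0 0 0 0 0 0 0.3' | grep -E 'pos|ft|open'; python3 -m creep '0 0 0 0 0 0 0.3;0 0 0 0 0 0 0;0 0 0 0 0 0 -0.35;0 0 0 0 0 0 -0.35;0 0 0 0 0 0 -0.35;0 0 0 0 0 -0.04 -0.35;0 0 0 0 0 -0.08 -0.35;0 0 0 0 0 -0.1 -0.35;0 0 0 0 0 -0.1 -0.35;0 0 0 0 0 -0.07 -0.35' | grep -E 'pos|open'; python3 -m creep '0 0 0 0.1 0.08 0 -0.35;0 0 0 0.11 0.09 0 -0.35;0 0 0 0.11 0.09 0 -0.35;0 0 0 0.11 0.09 0 -0.35;0 0 0 0.11 0.09 0 -0.35;0 0 0 0.11 0.09 0 -0.35;0 0 0 0.11 0.09 0 -0.35;0 0 0 0.11 0.09 0 -0.35;0 0 0 0.11 0.09 0 -0.35;0 0 0 0.11 0.09 0 -1;0 0 0 0.11 0.09 0 -1;0 0 0 0 0 0 -1'| grep -E 'pos|open'
python3 - <<'E'
from m import *
t=capture("top");s=capture("scene")
o=np.zeros((600,800,3),np.uint8)
o[:370]=cv2.resize(t["color"][120:245,190:460],(800,370))
o[370:,:400]=cv2.resize(s["color"][150:265,180:380],(400,230))
o[370:,400:]=cv2.resize(s["color"][200:300,250:424],(400,230))
cv2.imwrite("pics/p14.png",o)
print("upper");tier(t,(285,160,350,245),.048,.056)
print("lid");tier(t,(375,165,435,250),.042,.014)
print("lower");tier(t,(205,155,265,235),.084,.084)
print(state()["time"])
E
```

```text
tool_pos: [0.649, 0.102, 0.0161]
ft_force: [0.1, -0.4, -1.4]
opening: 0.0432
tool_pos: [0.6491, 0.1021, 0.1747]
opening: 0.0574
tool_pos: [0.1582, 0.486, 0.1723]
opening: 0.0854
upper
red outline at rim [438.8   1.  200.8 126.3   2.1]
divider/handle [436.7  24.3   7.3  54.1   0.5]
lid
red outline at rim [ 425.6 -319.2  199.2  125.3    4.8]
divider/handle [ 424.9 -317.4    9.2   57.1    4.1]
lower
red outline at rim [455.8 286.5 202.9 138.7   1.5]
max() iterable argument is empty
58.975
```

View pics/p14.png

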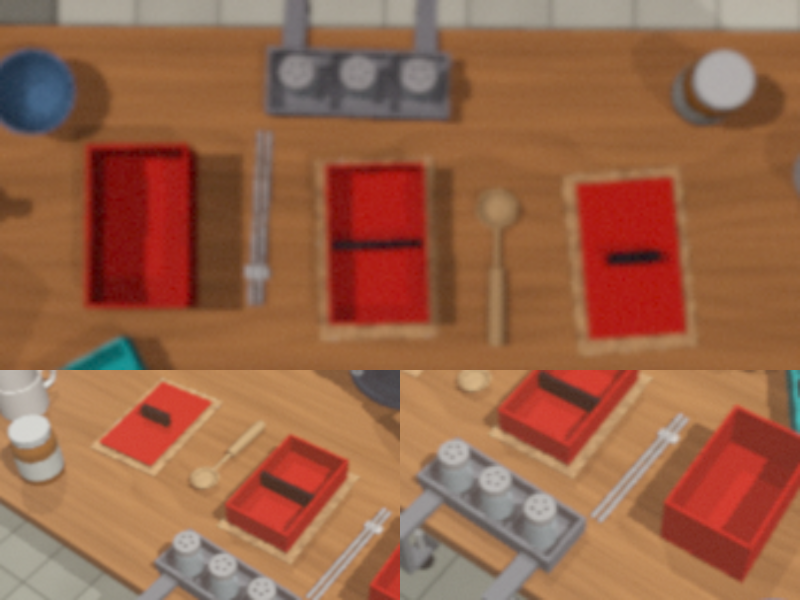

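All three shakers stand upright in their own slots (top row of crop: 297, 358 and 418 at y 73). The upper tier and lid are still where I set them, and the lower tier is empty and unmoved. Fetching the upper tier.

```bash
python3 -m creep '0 0 0 -0.05 -0.09 0 -1;0 0 0 -0.068 -0.122 0 -1;0 0 0 -0.068 -0.122 0 -1;0 0 0 -0.068 -0.122 0 -1;0 0 0 -0.068 -0.122 0 -1;0 0 0 -0.068 -0.122 0 -1;0 0 0 -0.068 -0.122 0 -1;0 0 0 -0.068 -0.122 0 -1;0 0 0 -0.068 -0.122 0 -1;0 0 0 -0.068 -0.122 0 -1;0 0 0 0 -0.03 0 -1' | grep pos; python3 -m creep '0 0 0.086 0 0 0 -1;0 0 0.086 0 0 0 -1;0 0 0.086 0 0 0 -1;0 0 0.086 0 0 0 -1;0 0 0.086 0 0 0 -1;0 0 0.086 0 0 0 -1;0 0 0.086 0 0 0 -1;0 0 0.086 0 0 0 -1;0 0 0.084 0 0 0 -1;0 0 0 0 0 0 -1;0 0 0 0 0 0 -1'| grep pos
python3 - <<'E'
from h import *
go(.4365,.0016,-.003,2.2)
E
```

```text
tool_pos: [0.4363, -0.0011, 0.1717]
tool_pos: [0.435, 0.0023, 0.1714]
t 61.725 pos [0.435  0.0023 0.1714] turn [ 0.     -0.      0.0059] shift now [-0.002   0.0036  0.4361] after turn [-0.0019  0.0036  0.4361]
```

```bash
python3 -m creep '0 0 0.006 -0.002 0.003 0.05 -1;0 0 0 0 0 0.1 -1;0 0 0 0 0 0.1 -1;0 0 0 0 0 0.1 -1;0 0 0 0 0 0.06 -1;0 0 0 0 0 0.022 -1;0 0 0 0 0 0 -1' | grep -E 'pos|ft'; python3 -m creep '0 0 0 0 0 0 0.3;0 0 0 0 0 0 0.6;0 0 0 0 0 0 1;0 0 0 0 0 0 1;0 0 0 0 0 0 1;0 0 0 0 0 0 1;0 0 0 0 0 0 1' 70 | grep -E 'pos|ft|open|fing'; python3 -m creep '0 0 0 0 0 -0.02 1;0 0 0 0 0 -0.05 1;0 0 0 0 0 -0.1 1;0 0 0 0 0 -0.12 1;0 0 0 0 0 -0.1 1;0 0 0 0 0 -0.05 1;0 0 0 0 0 0 1' | grep -E 'pos|open';  python3 - <<'E'
from h import *
go(.4535,.2932,.17,1)
E
```

```text
tool_pos: [0.4366, 0.0017, -0.0014]
ft_force: [0.9, 0.8, -0.2]
tool_pos: [0.4367, 0.0017, -0.0012]
ft_force: [-1.1, -0.6, 7.6]
opening: 0.0087
finger_force: 69.4
tool_pos: [0.437, 0.0017, 0.1757]
opening: 0.0088
t 64.35 pos [0.437  0.0017 0.1757] turn [0.0013 0.0002 0.0088] shift now [0.7269 0.0667 0.0141] after turn [0.7279 0.0539 0.0141]
```

```bash
python3 -m creep '0 0 0.009 0.03 0 0 1;0 0 0 0.08 0.007 0 1;0 0 0 0.12 0.01 0 1;0 0 0 0.12 0.01 0 1;0 0 0 0.12 0.01 0 1;0 0 0 0.12 0.01 0 1;0 0 0 0.09 0.006 0 1;0 0 0 0.048 0 0 1;0 0 0 0 0 0 1;0 0 0 0 0 0 1' | grep -E 'pos|open'
python3 - <<'E'
from h import *
go(.4533,.2932,.0738,1)
E
```

```text
tool_pos: [0.4524, 0.2922, 0.1741]
opening: 0.0087
t 65.6 pos [0.4524 0.2922 0.1741] turn [-0.0004  0.0003 -0.0005] shift now [0.0027 0.0025 0.2506] after turn [0.0025 0.0022 0.2506]
```

```bash
python3 -m creep '0 0 0 0.0025 0.002 0.04 1;0 0 0 0 0 0.08 1;0 0 0 0 0 0.07 1;0 0 0 0 0 0.03 1;0 0 0 0 0 0.01 1;0 0 0 0 0 0 1' | grep -E 'pos|ft'; python3 -m creep '0 0 0 0 0 0.005 1;0 0 0 0 0 0.005 1;0 0 0 0 0 0 1' | grep -E 'pos|ft'; python3 -m creep '0 0 0 0 0 0.005 1;0 0 0 0 0 0.003 1;0 0 0 0 0 0 1' | grep -E 'pos|ft'
```

```text
tool_pos: [0.4537, 0.2943, 0.0829]
ft_force: [-0.2, -0.2, -2.2]
tool_pos: [0.4534, 0.2943, 0.0786]
ft_force: [-0.1, 0.5, -2.8]
tool_pos: [0.4533, 0.2942, 0.0752]
ft_force: [0.6, 0.3, -2.9]
```

```bash
python3 -m creep '0 0 0 0 0 0.003 1;0 0 0 0 0 0.001 1;0 0 0 0 0 0 1' | grep -E 'pos|ft'; python3 -m creep '0 0 0 0 0 0.003 1;0 0 0 0 0 0 1' | grep -E 'pos|ft'
```

```text
tool_pos: [0.4534, 0.2943, 0.0739]
ft_force: [-2.2, -0.1, 2.0]
tool_pos: [0.4534, 0.2943, 0.0738]
ft_force: [-7.6, -3.6, 16.7]
```

Fully seated at 0.0738. Releasing, rising, and checking the lid's position.

```bash
python3 -m creep '0 0 0 0 0 -0.004 1;0 0 0 0 0 0 0.4;0 0 0 0 0 0 -1;0 0 0 0 0 0 -1;0 0 0 0 0 0 -1;0 0 0 0 0 0 -1;0 0 0 0 0 -0.04 -1;0 0 0 0 0 -0.08 -1;0 0 0 0 0 -0.1 -1;0 0 0 0 0 -0.1 -1;0 0 0 0 0 0 -1' | grep pos
python3 - <<'E'
from m import *
t=capture("top")
print("lid");tier(t,(340,150,470,290),.042,.014)
go(.4229,-.321,.17,5)
E
```

```text
tool_pos: [0.4547, 0.295, 0.2061]
lid
red outline at rim [ 425.6 -319.   199.5  125.7    4.5]
divider/handle [ 425.  -317.4    8.8   56.9    3.8]
t 69.15 pos [0.4539 0.2945 0.2041] turn [ 0.0015 -0.0007 -0.0351] shift now [-1.5374 -0.1039  0.0825] after turn [-1.5262 -0.2113  0.0851]
```

Lid unmoved. Going to it.

```bash
python3 -m creep '0 0 -0.018 -0.06 -0.01 0 -1;0 0 -0.017 -0.1 -0.014 0 -1;0 0 0 -0.14 -0.02 0 -1;0 0 0 -0.14 -0.02 0 -1;0 0 0 -0.14 -0.02 0 -1;0 0 0 -0.14 -0.02 0 -1;0 0 0 -0.14 -0.02 0 -1;0 0 0 -0.14 -0.02 0 -1;0 0 0 -0.14 -0.02 0 -1;0 0 0 -0.14 -0.02 0 -1;0 0 0 -0.14 -0.02 0 -1;0 0 0 -0.1 -0.015 0 -1' | grep pos; python3 -m creep '0 0 0 0 0 0 -1;0 0 0 0 0 0 -1' | grep pos
python3 - <<'E'
from m import *
go(.4232,-.321,-.0045,5)
t=capture("top");print("box");tier(t,(195,145,275,245),.123,.131)
E
```

```text
tool_pos: [0.4149, -0.3207, 0.2013]
tool_pos: [0.4155, -0.3181, 0.2015]
t 70.9 pos [ 0.4155 -0.3181  0.2015] turn [-0.0005 -0.0007 -0.0002] shift now [-0.0097  0.019   0.5149] after turn [-0.009   0.0185  0.5149]
box
red outline at rim [456.9 282.3 206.5 148.1   1.2]
divider/handle [454.9 295.9  10.5 103.1   0.5]
```

```bash
python3 -m creep '0 0 0 -0.009 0.018 0.05 -1;0 0 0 0 0 0.12 -1;0 0 0 0 0 0.12 -1;0 0 0 0 0 0.1 -1;0 0 0 0 0 0.08 -1;0 0 0 0 0 0.04 -1;0 0 0 0 0 0 -1' | grep -E 'pos|ft'; python3 -m creep '0 0 0 0 0 0 0.3;0 0 0 0 0 0 0.5;0 0 0 0 0 0 1;0 0 0 0 0 0 1;0 0 0 0 0 0 1;0 0 0 0 0 0 1;0 0 0 0 0 0 1' 60 | grep -E 'pos|ft|open|fing'; python3 -m creep '0 0 0 0 0 -0.02 1;0 0 0 0 0 -0.06 1;0 0 0 0 0 -0.11 1;0 0 0 0 0 -0.13 1;0 0 0 0 0 -0.13 1;0 0 0 0 0 -0.1 1;0 0 0 0 0 0 1' | grep -E 'pos|open|fing';  python3 - <<'E'
from m import *
t=capture("top");print("box");tier(t,(195,145,275,245),.123,.131)
go(.4534,.2925,.21,1)
E
```

```text
tool_pos: [0.4233, -0.321, -0.0022]
ft_force: [-0.8, -0.4, 1.1]
tool_pos: [0.4237, -0.322, -0.0014]
ft_force: [-0.4, 1.0, 6.3]
opening: 0.0148
finger_force: 59.7
tool_pos: [0.4242, -0.3225, 0.2212]
opening: 0.0147
finger_force: 58.8
box
red outline at rim [456.7 282.9 205.6 148.5   0.7]
divider/handle [456.  295.5   9.6 103.9   2.3]
t 73.625 pos [ 0.4235 -0.3218  0.219 ] turn [0.0007 0.0007 0.0348] shift now [1.5235 0.208  0.0207] after turn [1.5343 0.1017 0.0226]
```

```bash
python3 -m creep '0 0 0.018 0.06 0.007 0 1;0 0 0.017 0.1 0.007 0 1;0 0 0 0.14 0.009 0 1;0 0 0 0.14 0.009 0 1;0 0 0 0.14 0.009 0 1;0 0 0 0.14 0.009 0 1;0 0 0 0.14 0.009 0 1;0 0 0 0.14 0.009 0 1;0 0 0 0.14 0.009 0 1;0 0 0 0.14 0.009 0 1;0 0 0 0.12 0.008 0 1;0 0 0 0.08 0.007 0 1' | grep pos; python3 -m creep '0 0 0 0.04 0 0 1;0 0 0 0 0 0 1;0 0 0 0 0 0 1' | grep -E 'pos|open'
python3 - <<'E'
from m import *
go(.454,.2925,.1216,1)
E
```

```text
tool_pos: [0.4495, 0.2727, 0.2164]
tool_pos: [0.4502, 0.2859, 0.2177]
opening: 0.0146
t 75.5 pos [0.4502 0.2859 0.2177] turn [-0.0004  0.0003 -0.0006] shift now [0.0165 0.0099 0.2403] after turn [0.0163 0.0097 0.2403]
```

```bash
python3 -m creep '0 0 0 0.0165 0.01 0.02 1;0 0 0 0 0 0.08 1;0 0 0 0 0 0.07 1;0 0 0 0 0 0.03 1;0 0 0 0 0 0.02 1;0 0 0 0 0 0 1' | grep -E 'pos|ft'; python3 -m creep '0 0 0 0 0 0.006 1;0 0 0 0 0 0.005 1;0 0 0 0 0 0 1' | grep -E 'pos|ft'; python3 -m creep '0 0 0 0 0 0.004 1;0 0 0 0 0 0.002 1;0 0 0 0 0 0 1' | grep -E 'pos|ft'
```

```text
tool_pos: [0.4544, 0.2937, 0.1302]
ft_force: [-0.3, -0.8, -0.7]
tool_pos: [0.4543, 0.2937, 0.1258]
ft_force: [-0.6, 0.6, -1.5]
tool_pos: [0.4542, 0.2937, 0.1232]
ft_force: [0.4, -0.8, -2.6]
```

```bash
python3 -m creep '0 0 0 0 0 0.003 1;0 0 0 0 0 0 1' | grep -E 'pos|ft'; python3 -m creep '0 0 0 0 0 0.002 1;0 0 0 0 0 0 1' | grep -E 'pos|ft'; python3 -m creep '0 0 0 0 0 0.002 1;0 0 0 0 0 0 1' | grep -E 'pos|ft'
```

```text
tool_pos: [0.4542, 0.2937, 0.122]
ft_force: [-0.3, 0.6, -1.4]
tool_pos: [0.4543, 0.2937, 0.1217]
ft_force: [-2.1, -2.0, 3.6]
tool_pos: [0.4544, 0.2937, 0.1216]
ft_force: [-4.7, -3.8, 12.8]
```

Contact came at 0.1216, exactly the seated height. Releasing, retreating, and making a numerical final check.

```bash
python3 -m creep '0 0 0 0 0 -0.003 1;0 0 0 0 0 0 0.4;0 0 0 0 0 0 -1;0 0 0 0 0 0 -1;0 0 0 0 0 0 -1;0 0 0 0 0 0 -1;0 0 0 0 0 -0.03 -1;0 0 0 0 0 -0.08 -1;0 0 0 0 0 -0.1 -1;0 0 0 0 0 -0.05 -1' | grep pos;  python3 -m creep '0 0 0 -0.1 0 0 -1;0 0 0 -0.14 0 0 -1;0 0 0 -0.14 0 0 -1;0 0 0 -0.14 0 0 -1;0 0 0 -0.14 0 0 -1;0 0 0 -0.14 0 0 -1;0 0 0 -0.14 0 0 -1;0 0 0 -0.14 0 0 -1;0 0 0 -0.14 0 0 -1;0 0 0 -0.1 0 0 -1;0 0 0 0 0 0 -1;0 0 0 0 0 0 -1' | grep pos
python3 - <<'E'
from m import *
t=capture("top");print("box");tier(t,(195,145,275,245),.165,.137)
h=cv2.cvtColor(cv2.resize(t["color"],None,fx=4,fy=4,interpolation=cv2.INTER_CUBIC),cv2.COLOR_BGR2HSV)
m=(((h[...,0]<8)|(h[...,0]>172))&(h[...,1]>150)&(h[...,2]>140)).astype(np.uint8)*255
k=np.zeros_like(m);k[600:960,800:1080]=m[600:960,800:1080]
k=cv2.morphologyEx(cv2.morphologyEx(k,cv2.MORPH_CLOSE,np.ones((61,61))),cv2.MORPH_OPEN,np.ones((25,25)));print("lid slab",rect(t,(big(k)+.5)/4-.5,.137))
s=capture("scene");hs=cv2.cvtColor(s["color"],cv2.COLOR_BGR2HSV)
for p in((.645,-.0485),(.647,.0263),(.649,.102)):
    u=w2px(t,[*p,.073])[0].astype(int);v=w2px(s,[*p,.073])[0].astype(int)
    print(cv2.cvtColor(t["color"],cv2.COLOR_BGR2HSV)[u[1],u[0]],hs[v[1],v[0]])
print(state()["time"])
E
```

```text
tool_pos: [0.4548, 0.294, 0.2287]
tool_pos: [0.4632, -0.2337, 0.2261]
box
red outline at rim [457.2 282.8 207.1 151.1   1.1]
divider/handle [456.3 292.4  10.9  60.9   2.2]
lid slab [457.3 296.1 200.9 124.2   1.2]
[  0  10 130] [ 18  19 165]
[  4  15 139] [ 11  13 161]
[  0   9 135] [ 18  15 167]
80.6
```

```bash
python3 -c "
from bench import *
print(close_job())"
```

```text
the job is handed in; nothing more can be done
None
```

The job is handed in: all three shakers stand upright in their own shelf slots, and the upper tier and lid are back on the box, both at their seated heights, with about 81 s used.

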